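Fit the blue air tube into the wafer press's push-fit port

TASK

Get the wafer press's air line ready: pull the yellow dust plug out of the push-fit port and put it in the steel tray, then take the blue rigid tube from the wooden rack and push it straight down into the port, past the seal, until you feel it sit on the stop at the bottom, and let go. The stop is set at a different depth each time and cannot be seen, so go by feel and do not ram the tube: keep the push under about 35 N. Leave the white tube and the other things on the table where they are.

Things in the scene. Friction and masses are not known exactly. Their poses are not given: they have to be found in the camera images.
- port_mouth (a point): Push-fit port: centre of its mouth, on the bore axis at the top face, 68 mm above the table; z points up along the bore. Bore 17 mm wide with a 2 mm lead-in, blue ring round it. The stop in it, on a stiff buffer, lies between 22 and 40 mm below the mouth; where exactly differs each time, is not measured and can only be felt: there the push rises by over 10 N per mm and a second push goes no further.
- port_seal (a point): Point on the bore axis at the sprung seal, 12 mm below the mouth. A tube must be pushed through it: it resists with about 6 to 18 N while the foot passes (12 to 19 mm below the mouth); after that the tube slides with 2 to 10 N of uneven, jerky friction, which fades when the push pauses, and stays where it is left.
- port: The port's body, fixed to the table; origin on the table under the bore axis. Aluminium base 66 mm (its x) by 120 mm (its y), 24 mm high, from y = -82 to +38 mm; on it, round the bore, a grey square post 38 x 38 mm, up to 68 mm; at y = -55 mm a low capped fitting 40 mm high.
- plug_grip (a point): Yellow dust plug, 20 g, loose in the port's mouth at the start: simply lifted out. Stem 12 mm wide, 7 mm long, in the bore; flange 28 mm wide, 4 mm thick, on the post's top; round stalk above it 16 mm wide, 36 mm tall, to grip. Point: on the axis in the stalk, 32 mm above the stem's foot (25 mm above the flange's underside), 15 mm below the top. z up along the plug.
- tray: Low open steel tray, 140 mm (its x) by 110 mm (its y), walls 4 mm thick and 30 mm high, floor about 4 mm thick, fixed to the table. Origin: centre of its underside, on the table. It stands on one side of the port, the rack on the other; which side differs.
- tube_grip (a point): Blue rigid tube, 16 mm wide, 108 mm long, about 40 g, upright in one of the rack's two holes (which differs): foot 6 mm above the table, lowest 24 mm in the hole. Foot tapered over its last 3 mm to 13 mm. Blue rubber sleeve, 19 mm wide, from 44 to 88 mm above the foot; hardly slips in fingers. Point: on the axis at mid-sleeve, 66 mm above the foot, 42 mm below the top; z up along the tube.
- tube_foot (a point): Centre of the lower end face of the blue tube, 66 mm below tube_grip along the tube.
- rack: Plywood rack block fixed to the table, 70 mm (its x) by 130 mm (its y) by 30 mm high, with two holes 18 mm wide and 24 mm deep at y = -40 mm and y = +40 mm, one holding the blue tube, the other the white tube. Origin: centre of its underside, on the table.
- spare: White tube, same size as the blue one and with a white rubber sleeve, upright in the other hole of the rack; not to be used. Origin at the centre of its foot.
- bowl: White ceramic bowl, 110 mm wide, 45 mm high, beyond the port. Origin at the centre of its underside. To be left alone.
- jar: Clear jar with white lid, 60 mm wide, 85 mm high, beyond the port. Origin at the centre of its underside. To be left alone.
- wrench: Steel wrench lying flat near the robot on its left. To be left alone.
- brush: Brush lying flat near the robot on its right. To be left alone.
- can: Blue can, 60 mm wide, 100 mm high, at the far left. Origin at the centre of its underside. To be left alone.
- board: Small block of light wood, 50 x 80 x 18 mm, lying between the robot and the port. Origin at the centre of its underside. To be left alone.
Mind the look-alikes: they are no part of the job. Of the things shaped like the part that bears tube_grip, the blue one is meant.

How it is judged:
By the outcome, as a careful person would: the job done as asked, in the order asked, and still so for the second after the job is handed in, with the robot touching nothing.
It also fails if it takes over 58 s, if anything falls off the work surface, if the arm or the gripper's body presses on something with over 40 N, if the wrist force passes 120 N, or if a joint passes its speed limit or range.

ROBOT

A 6-joint arm with a two-finger parallel gripper is mounted at the origin on the work surface. World frame = base frame: x ahead of the robot, y to its left, z up, the work surface at z = 0. Lengths are in mm, angles in rad, forces in N, time in s.
With the tool pointing down it reaches from about 350 to 775 mm from the base axis. Payload 7.3 kg.
Tool frame: the origin (TCP) lies between the finger pads; the fingertips stand 25 mm ahead of it and the grasp point (between the pads) lies 6 mm ahead of it; z points along the fingers, y is the direction in which the jaws open and shut (so a half turn about z gives the same grasp; the last joint's range is limited). The gripper opens to 92 mm and grips with 3 to 60 N. Pads are 19 mm wide; open, the fingers measure 130 mm over their backs; the gripper's body (75 mm by 190 mm) begins 47 mm behind the grasp point.
Start: joints at [-1.376, 0.342, 1.524, -0, 1.275, -0.146], TCP at [175.499, -494.816, 251.741] pointing down, gripper open.
Joint ranges: [-2.53, 2.53], [-0.77, 2.02], [0.04, 2.7], [-1, 4.14], [0.28, 2.66], [-3.11, 3.11]. Speed limits (rad/s): [2.57, 2.57, 3.14, 3.14, 3.14, 3.14].

INTERFACE

Orientations are given as [roll, pitch, yaw] about the fixed x, y, z axes, in that order (R = Rz(yaw) Ry(pitch) Rx(roll)).
In Python, from plant import get_obs, capture, calibration, close_job gives the robot as it stands. The module is installed in compiled form; this text tells all that it offers.
- The arm moves only by the shell command python3 -m jog 'ROWS'. ROWS is JSON, one flat list of numbers, 5 for each row, row after row: the closure, from 0 (fully open) to 1 (shut), then the shift along the tool's x, y, z in mm, then the turn about the tool's z in degrees. In form: [fingers, tx, ty, tz, yaw, fingers, tx, ty, tz, yaw, ...]. A call has 1 to 5 rows; each row shifts and turns the pose as measured when the row begins, along the tool's axes as they then stand; what a row does not reach is not made up. A row lasts 1/10 s, in which the tool goes at most 50 mm and 8.59 degrees, less where a joint would pass 70% of its speed; a pose out of reach is approached as far as the arm can. A call is refused whole if a number of a shift passes 50 or a number of a turn 8.59, either way. A call with a gripper value outside its range is refused whole. The fingers move at their own pace and stop on an object; the grip force is fixed at half the most. Time passes only in rows, so rows that do not move let the fingers close. It gives the time, the measured TCP pose, the force and the opening at its end, in the units of the state.
- get_obs(): the state, without advancing time (a new reading comes with each control period).
- capture(name): name is "scene" or "top" or "wrist"; returns (picture, depth): 420x560x3 uint8, red, green, blue; 420x560 float32, mm along the optical axis (not along the pixel's ray), 0 where there is no reading.
- calibration(name): a dict with "fovy" (degrees; the focal length in pixels is half the picture's height over the tangent of half this angle, whatever the lens; pixels are square), "cx", "cy" (the principal point, pixels), "k1" (the pictures are not rectified: a ray, as slopes to the right and down, at radius r is drawn at 1 + k1 r^2 times it, then the intrinsics apply), "R" (3x3) and "t" (3): a world point X has camera coordinates R X + t. Camera axes: x right, y down, z forward; pixel columns grow to the right and rows downward; lengths in mm; the calibration is good to about 2 mm. A picture is of the moment at which its call begins: read the wrist's pose just before it. calibration takes no time and is no camera call; for the wrist camera it gives the pose at the moment of the call.
- close_job(): hands the job in, once; it reports no verdict.
The state is a dict: "time": time; "joint_positions": joint angles; "dq": joint speeds; "tau": joint torques, N m; "tool_pos": TCP position; "tcp_rot": TCP orientation; "contact_force": force on the tool from outside, world axes, zero at the start; "moment": the same for the moment, N m; "grip_width": finger opening in mm.
Only numpy, scipy, OpenCV 4.12 (cv2) and the standard library are available. Lean on these libraries where they do the work, as an engineer would, in place of code of your own. Each camera call takes 0.05 s, during which the arm holds its last target.

## Working session

There is one attempt and no reset: what is moved stays moved. The work goes in short steps, Python scripts to look and compute and a shell command to move; the robot and the scene stay as the last step left them, time stands still between calls to the robot, and variables do not carry over. Pictures are saved under pics/ and viewed, and the job is handed in when it is done.

```bash
mkdir -p pics; cat > h.py <<'E'
import numpy as np, cv2
from plant import get_obs, capture, calibration
def snap(name,fn):
    c=calibration(name); p,d=capture(name)
    cv2.imwrite('pics/'+fn+'.png',p[:,:,::-1]); np.savez('pics/'+fn+'.npz',p=p,d=d,**{k:np.array(v) for k,v in c.items()})
    return p,d,c
def load(fn):
    z=np.load('pics/'+fn+'.npz'); return z['p'],z['d'],{k:z[k] for k in('fovy','cx','cy','k1','R','t')}
def ray(c,u,v):
    f=210/np.tan(np.radians(float(c['fovy']))/2)
    K=np.array([[f,0,float(c['cx'])],[0,f,float(c['cy'])],[0,0,1]])
    s=cv2.undistortPoints(np.array([[[u,v]]],float),K,np.array([float(c['k1']),0,0,0,0]))[0,0]
    R=np.array(c['R']);t=np.array(c['t'])
    return -R.T@t, R.T@np.array([s[0],s[1],1.])
def onz(c,u,v,z):
    o,d=ray(c,u,v); return o+d*(z-o[2])/d[2]
def dep(c,d,u,v):
    o,r=ray(c,u,v); return o+r*float(d[int(round(v)),int(round(u))])
E
python3 - <<'E'
from h import *
o=get_obs()
for k in o: print(k,np.round(o[k],3))
for n in('scene','top','wrist'):
    p,d,c=snap(n,n+'0'); print(n,c['fovy'],c['k1'],-np.array(c['R']).T@np.array(c['t']))
E
```

```text
time 0.0
joint_positions [-1.376  0.343  1.525 -0.     1.275 -0.146]
dq [-0.    -0.    -0.001 -0.     0.002 -0.001]
tau [-1.0000e-03 -4.3125e+01 -2.4423e+01  7.2000e-02  5.6000e-02 -0.0000e+00]
tool_pos [ 175.432 -494.433  251.043]
tcp_rot [-3.14  -0.     0.341]
contact_force [ 0.121  0.475 -0.523]
moment [ 0.007  0.012 -0.013]
grip_width 91.595
scene 46.52017301377511 -0.06539693728883599 [1516.73009895   46.32380699  742.68643365]
top 56.79246854519325 -0.03892701575556628 [350.49475504  55.8839793  996.01509259]
wrist 70.58209569647639 0.018300686395832984 [ 255.19767627 -466.73585707  383.3524121 ]
```

View pics/scene0.png

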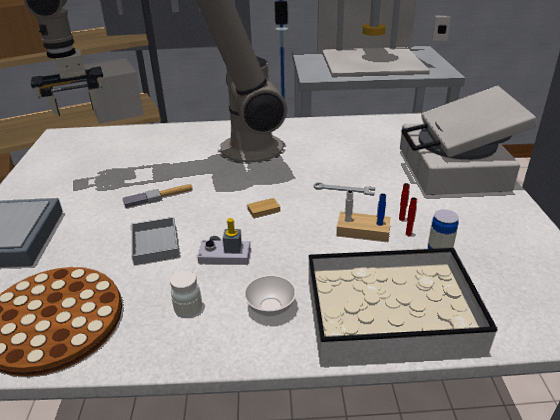

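View pics/top0.png

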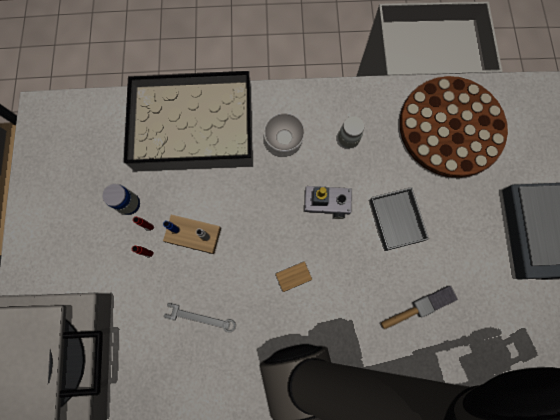

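The scene view has a yellow plug at (231,228) on the port, a tray at (155,240), a blue tube at (381,209) and a white tube at (349,207) in the rack, and two dark red tubes at (404,200) and (411,215). In the top view the blue tube is at (172,227), the white one at (203,233) and the plug at (321,193).

```bash
python3 - <<'E'
from h import *
a,da,ca=load('top0'); b,db,cb=load('scene0')
x=cv2.resize(a[165:265,130:440],None,fx=2.5,fy=2.5,interpolation=cv2.INTER_CUBIC)
y=cv2.resize(b[170:270,130:440],None,fx=2.5,fy=2.5,interpolation=cv2.INTER_CUBIC)
cv2.imwrite('pics/z0.png',np.vstack([x,y])[:,:,::-1])
for nm,lo,hi in(('yellow',(20,120,90),(35,255,255)),('blue',(105,120,40),(130,255,255))):
  for n,im,d,c in(('top',a,da,ca),('scene',b,db,cb)):
    m=cv2.inRange(cv2.cvtColor(im,cv2.COLOR_RGB2HSV),lo,hi)
    k,l,s,ce=cv2.connectedComponentsWithStats(m)
    for i in range(1,k):
        if s[i,4]>15:
            vv,uu=np.where(l==i); P=np.array([dep(c,d,u,v) for u,v in zip(uu,vv)])
            print(nm,n,s[i],ce[i].round(1),np.median(P,0).round(1),P[:,2].min().round(),P[:,2].max().round())
E
```

```text
yellow top [316 187  11  12  74] [321.5 192.8] [587.2 -41.3  74. ] 69.0 111.0
yellow scene [363  24  22   5  54] [374.4  26.5] [-673.5  542.   228.7] 226.0 743.0
yellow scene [227 218   6   4  23] [229.6 219.6] [588.9 -43.9 106.5] -0.0 109.0
yellow scene [229 223   4   8  17] [230.6 226.7] [595.5 -43.1  91.3] 81.0 102.0
yellow scene [226 228  11   8  49] [230.9 232.6] [593.8 -44.   71.4] 65.0 85.0
blue top [117 187  11  20  46] [123.6 198.4] [589.7 436.2  89.5] 84.0 94.0
blue top [164 222   9   8  30] [168.9 225.7] [517.6 320.  101.5] 90.0 118.0
blue scene [281  47   3  50 133] [282.1  70.3] [-943.6  145.2  -41.4] -177.0 81.0
blue scene [377 194   9  31 185] [381.2 209.3] [528.  322.1  76. ] 26.0 743.0
blue scene [432 217  26  17 270] [444.  226.4] [624.7 446.1  83.9] 66.0 743.0
```

View pics/z0.png

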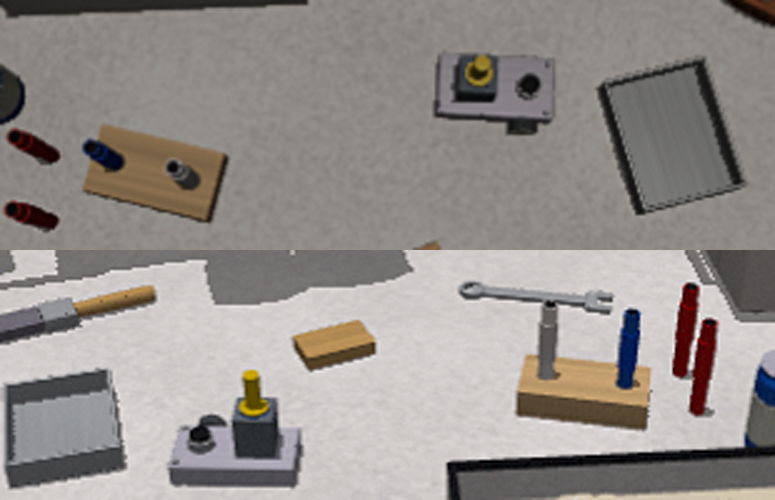

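Blue-ish candidates: the tube at top (169,226) / scene (381,209) in the rack's left hole, and the can at scene (444,226). The can is not tube-shaped. The white and red tubes are the wrong colour, and the crop confirms the blue tube stands in the rack. Next I'll triangulate.

```bash
python3 - <<'E'
from h import *
a,da,ca=load('top0'); b,db,cb=load('scene0')
def tri(pa,pb):
    o1,r1=ray(ca,*pa);o2,r2=ray(cb,*pb)
    A=np.c_[r1,-r2];s=np.linalg.lstsq(A,o2-o1,rcond=None)[0]
    p,q=o1+s[0]*r1,o2+s[1]*r2; return ((p+q)/2).round(1),np.linalg.norm(p-q).round(1)
def T(u,v): return (130+u/2.5-.3,165+v/2.5-.3)
def S(u,v): return (130+u/2.5-.3,170+(v-250)/2.5-.3)
print('plugtop',tri(T(482,62),S(252,373)),onz(ca,*T(482,62),108).round(1),onz(cb,*S(252,373),108).round(1))
print('blue top',tri(T(90,146),S(631,312)),onz(ca,*T(90,146),114).round(1),onz(cb,*S(631,312),114).round(1))
print('white top',tri(T(174,166),S(550,303)),onz(ca,*T(174,166),114).round(1))
print('rack corners',[onz(ca,*T(*q),30)[:2].round() for q in((101,125),(227,153),(210,220),(84,190))])
print('tray',[onz(ca,*T(*q),30)[:2].round() for q in((600,85),(703,58),(745,186),(640,212))])
print('post',[onz(ca,*T(*q),68)[:2].round() for q in((457,56),(497,56),(497,96),(457,97))])
print('base',[onz(ca,*T(*q),24)[:2].round() for q in((440,52),(554,58),(553,121),(436,114))])
print('red',onz(ca,*T(14,136),114).round(),onz(ca,*T(12,210),114).round(), tri(T(14,136),S(709,322)),tri(T(12,210),S(690,287)))
E
```

```text
plugtop (array([589.6, -42.2, 108.7]), np.float64(0.2)) [589.8 -42.2 108. ] [588.6 -42.4 108. ]
blue top (array([522.4, 324.1, 115. ]), np.float64(3.4)) [522.8 326.1 114. ] [521.6 322.6 114. ]
white top (array([500.7, 247.1, 115.3]), np.float64(0.8)) [500.9 247.8 114. ]
rack corners [array([561., 341.]), array([526., 212.]), array([459., 230.]), array([494., 357.])]
tray [array([ 582., -170.]), array([ 606., -280.]), array([ 471., -308.]), array([ 450., -199.])]
post [array([608., -22.]), array([606., -62.]), array([565., -59.]), array([566., -20.])]
base [array([625.,  -9.]), array([ 614., -126.]), array([ 547., -120.]), array([559.,  -1.])]
red [535. 398. 114.] [466. 397. 114.] (array([536. , 398. , 108.5]), np.float64(3.5)) (array([466.7, 397.7, 106.8]), np.float64(3.7))
```

```bash
cat >> h.py <<'E'
def plan(x,y,z,yaw,step=45,turn=8,grip=0):
    o=get_obs(); p=np.array(o['tool_pos'],float); w=np.degrees(o['tcp_rot'][2])
    T=np.array([x,y,z],float); dy=(yaw-w+180)%360-180
    n=int(max(np.ceil(np.linalg.norm(T-p)/step),np.ceil(abs(dy)/turn),1))
    print('t',round(float(o['time']),2),'at',p.round(1),'rpy',np.degrees(o['tcp_rot']).round(2),'F',np.round(o['contact_force'],1),'w',round(float(o['grip_width']),1))
    D=(T-p)/n
    for i in range(n):
        a=np.radians(w+dy*i/n); c,s=np.cos(a),np.sin(a)
        print([grip,round(float(c*D[0]+s*D[1]),1),round(float(s*D[0]-c*D[1]),1),round(float(-D[2]),1),round(float(-dy/n),2)])
E
python3 - <<'E'
from h import *
c=calibration('wrist');o=get_obs()
a=o['tcp_rot'][2];Rt=np.array([[np.cos(a),np.sin(a),0],[np.sin(a),-np.cos(a),0],[0,0,-1]])
R=np.array(c['R']);print((R@Rt).round(3),(Rt.T@(-R.T@np.array(c['t'])-o['tool_pos'])).round(1))
plan(589.6,-42.2,200,75)
E
```

```text
[[-0.     1.     0.002]
 [-0.95   0.    -0.312]
 [-0.312 -0.002  0.95 ]] [  84.5    0.5 -132.2]
t 0.15 at [ 175.4 -494.6  251.2] rpy [-1.7994e+02 -1.0000e-02  1.9520e+01] F [0.1 0.3 0.1] w 91.9
[0, 38.7, -20.6, 3.7, -3.96]
[0, 40.0, -17.8, 3.7, -3.96]
[0, 41.1, -15.0, 3.7, -3.96]
[0, 42.1, -12.2, 3.7, -3.96]
[0, 42.8, -9.2, 3.7, -3.96]
[0, 43.4, -6.2, 3.7, -3.96]
[0, 43.7, -3.2, 3.7, -3.96]
[0, 43.8, -0.2, 3.7, -3.96]
[0, 43.7, 2.8, 3.7, -3.96]
[0, 43.4, 5.8, 3.7, -3.96]
[0, 42.9, 8.8, 3.7, -3.96]
[0, 42.2, 11.8, 3.7, -3.96]
[0, 41.3, 14.7, 3.7, -3.96]
[0, 40.2, 17.5, 3.7, -3.96]
```

```bash
python3 -m jog '[0,38.7,-20.6,3.5,-4,0,40,-17.8,3.5,-4,0,41,-15,3.5,-4,0,42,-12,3.5,-4,0,43,-9,3.5,-4]'; python3 -m jog '[0,43,-6,3.5,-4,0,43.5,-3,3.5,-4,0,43.5,0,3.5,-4,0,43.5,3,3.5,-4,0,43,6,3.5,-4]'
python3 -c "
from h import *
plan(589.6,-42.2,200,75)"
```

```text
time: 0.65
tool_pos: [323.8, -331.5, 231.7]
tcp_rot: [-3.14, 0.001, 0.692]
contact_force: [0.1, -0.3, -0.3]
grip_width: 91.5
time: 1.15
tool_pos: [473.9, -161.9, 213.0]
tcp_rot: [-3.14, 0.0, 1.055]
contact_force: [-0.0, -1.1, 0.2]
grip_width: 91.6
t 1.15 at [ 473.9 -161.9  213. ] rpy [-179.89    0.     60.47] F [-0.  -1.1  0.2] w 91.6
[0, 40.3, 10.4, 3.2, -3.63]
[0, 39.6, 13.0, 3.2, -3.63]
[0, 38.7, 15.4, 3.2, -3.63]
[0, 37.6, 17.9, 3.2, -3.63]
```

```bash
python3 -m jog '[0,40,10,3,-3.6,0,39.5,13,3,-3.6,0,38.7,15.4,3.2,-3.6,0,37.6,18,3,-3.6,0,0,0,0,0]'
python3 - <<'E'
from h import *
p,d,c=snap('wrist','w1')
plan(589.6,-42.2,200,75)
print(ray(c,280,210)[0])
E
```

```text
time: 1.65
tool_pos: [594.4, -31.1, 197.9]
tcp_rot: [-3.138, -0.001, 1.325]
contact_force: [-0.0, -1.2, 0.1]
grip_width: 91.7
t 1.7 at [593.  -32.7 198. ] rpy [-1.7971e+02 -2.0000e-02  7.5800e+01] F [-0.1 -0.3 -0.6] w 92.1
[0, -10.1, -1.0, -2.0, 0.8]
[615.14143393  50.50883668 330.27844557]
```

View pics/w1.png

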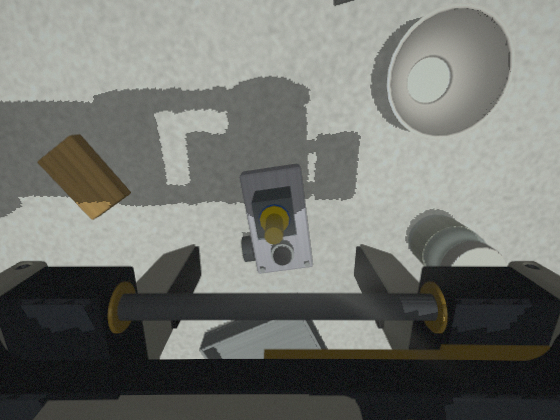

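The plug's stalk top is at about (273,240), its flange at about (275,218), and both are below and between the fingers.

```bash
python3 - <<'E'
from h import *
a,da,ca=load('top0');print('jar',onz(ca,352,127,85).round())
p,d,c=load('w1')
cv2.imwrite('pics/z1.png',cv2.resize(p[150:290,210:350],None,fx=4,fy=4,interpolation=cv2.INTER_CUBIC)[:,:,::-1])
m=cv2.inRange(cv2.cvtColor(p,cv2.COLOR_RGB2HSV),(15,120,60),(35,255,255))[195:255,250:300]
vv,uu=np.where(m); print(uu.min()+250,uu.max()+250,vv.min()+195,vv.max()+195)
P=np.array([dep(c,d,u+250,v+195) for u,v in zip(uu,vv)])
t=P[np.abs(P[:,2]-108)<3];f=P[np.abs(P[:,2]-72)<4]
print(len(t),t.mean(0),t.min(0),t.max(0));print(len(f),f.min(0),f.max(0))
E
```

```text
jar [ 756. -129.   85.]
260 288 206 243
165 [587.23159259 -40.59809816 107.00942239] [580.58871862 -48.9673091  105.01664412] [594.4034703  -34.61512891 108.3254106 ]
330 [574.43628697 -53.30072484  68.18459785] [600.84874765 -28.54946727  75.54215166]
```

View pics/z1.png

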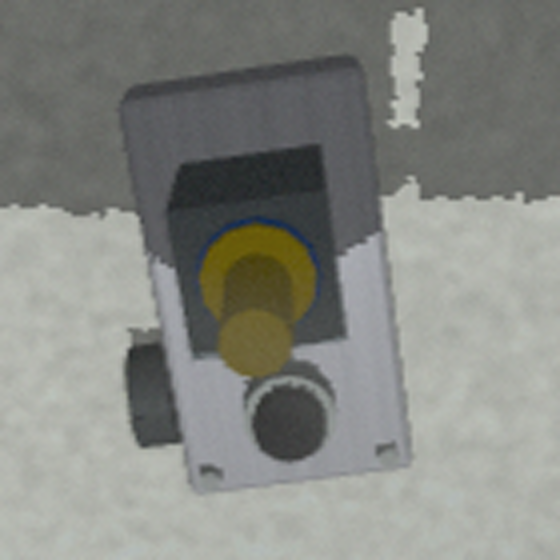

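```bash
python3 - <<'E'
from h import *
p,d,c=load('w1')
print(onz(c,273.4,235.1,108),onz(c,273.9,219.1,72))
plan(588.3,-41.3,140,75)
plan(588.3,-41.3,99,75)
E
```

```text
[587.71950131 -41.44616647 108.        ] [587.71147377 -40.86805698  72.        ]
t 1.7 at [593.  -32.7 198. ] rpy [-1.7971e+02 -2.0000e-02  7.5800e+01] F [-0.1 -0.3 -0.6] w 92.1
[0, -4.8, -1.2, 29.0, 0.4]
[0, -4.8, -1.2, 29.0, 0.4]
t 1.7 at [593.  -32.7 198. ] rpy [-1.7971e+02 -2.0000e-02  7.5800e+01] F [-0.1 -0.3 -0.6] w 92.1
[0, -3.2, -0.8, 33.0, 0.27]
[0, -3.2, -0.8, 33.0, 0.27]
[0, -3.2, -0.8, 33.0, 0.27]
```

```bash
python3 -m jog '[0,-5,-1,29,0.4,0,-4.8,-1,29,0.4,0,0,0,0,0]'
python3 -c "
from h import *
plan(588.3,-41.5,101,75)"
```

```text
time: 2.0
tool_pos: [587.4, -42.9, 138.9]
tcp_rot: [-3.137, 0.001, 1.308]
contact_force: [0.5, 1.2, -0.7]
grip_width: 91.4
t 2.0 at [587.4 -42.9 138.9] rpy [-1.7973e+02  4.0000e-02  7.4920e+01] F [ 0.5  1.2 -0.7] w 91.4
[0, 1.6, 0.5, 37.9, -0.08]
```

```bash
python3 -m jog '[0,0.8,0.5,19,0,0,0.8,0,19,0,0,0,0,0,0]';python3 -m jog '[1,0,0,0,0,1,0,0,0,0,1,0,0,0,0,1,0,0,0,0,1,0,0,0,0]'
```

```text
time: 2.3
tool_pos: [588.2, -43.9, 103.5]
tcp_rot: [-3.139, 0.001, 1.304]
contact_force: [0.3, 0.0, -0.2]
grip_width: 91.8
time: 2.8
tool_pos: [590.3, -45.5, 109.6]
tcp_rot: [3.136, 0.001, 1.302]
contact_force: [0.2, 0.2, -0.3]
grip_width: 56.3
```

```bash
python3 -m jog '[1,0,0,0,0,1,0,0,0,0]';python3 -m jog '[1,0,0,0,0,1,0,0,0,0]';python3 -c "
from h import *
p,d,c=snap('wrist','w2')
plan(588.3,-41.5,101,75)"
```

```text
time: 3.0
tool_pos: [590.5, -45.4, 110.1]
tcp_rot: [3.136, 0.001, 1.302]
contact_force: [-0.2, 0.2, -0.6]
grip_width: 40.6
time: 3.2
tool_pos: [590.5, -45.3, 110.0]
tcp_rot: [3.136, 0.001, 1.302]
contact_force: [-0.1, -0.5, 0.7]
grip_width: 24.6
t 3.25 at [590.4 -45.4 110. ] rpy [1.7967e+02 3.0000e-02 7.4620e+01] F [-0.7  0.4  0.7] w 20.0
[0, 3.1, -3.1, 9.0, -0.38]
```

View pics/w2.png

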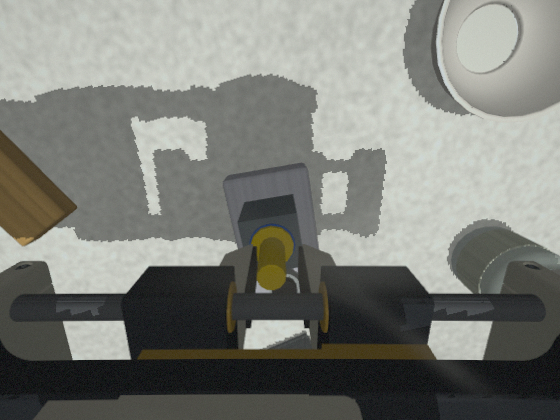

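```bash
python3 -c "
from h import *
p,d,c=load('w2')
print(onz(c,271,277,108),onz(c,272,244,72))"
python3 -m jog '[0.6,0,0,0,0,0.6,0,0,0,0]'; python3 -c "
from h import *
plan(588.3,-41.5,102,75)"
```

```text
[587.78708591 -41.61820963 108.        ] [588.34201105 -39.9920641   72.        ]
time: 3.45
tool_pos: [590.4, -45.3, 109.8]
tcp_rot: [3.136, 0.001, 1.302]
contact_force: [0.7, -0.3, -0.2]
grip_width: 31.8
t 3.45 at [590.4 -45.3 109.8] rpy [1.7969e+02 3.0000e-02 7.4620e+01] F [ 0.7 -0.3 -0.2] w 31.8
[0, 3.1, -3.0, 7.8, -0.38]
```

Position confirmed at (588,−41.5).

```bash
python3 -m jog '[0.6,3,-3,4,0,0.6,0,0,4,0,0.6,0,0,0,0,0.6,0,0,0,0]'; python3 -c "
from h import *
plan(588,-41.5,102,75)"
```

```text
time: 3.85
tool_pos: [587.8, -41.1, 100.7]
tcp_rot: [3.137, 0.001, 1.303]
contact_force: [-0.5, -0.3, -0.5]
grip_width: 37.0
t 3.85 at [587.8 -41.1 100.7] rpy [1.7973e+02 4.0000e-02 7.4630e+01] F [-0.5 -0.3 -0.5] w 37.0
[0, -0.3, 0.2, -1.3, -0.37]
```

```bash
python3 -m jog '[1,0,0,-1,0,1,0,0,0,0,1,0,0,0,0,1,0,0,0,0]'; python3 -m jog '[1,0,0,0,0,1,0,0,0,0]'; python3 -m jog '[1,0,0,-10,0,1,0,0,-25,0,1,0,0,-40,0,1,0,0,-20,0,1,0,0,0,0]'
python3 -c "
from h import *
p,d,c=snap('wrist','w3')
plan(527,-239,150,75)"
```

```text
time: 4.25
tool_pos: [588.1, -41.3, 102.0]
tcp_rot: [3.136, 0.001, 1.302]
contact_force: [0.4, -1.4, -0.2]
grip_width: 15.3
time: 4.45
tool_pos: [588.1, -41.3, 102.0]
tcp_rot: [3.136, 0.001, 1.302]
contact_force: [-0.0, 0.6, -0.0]
grip_width: 15.1
time: 4.95
tool_pos: [587.2, -41.1, 202.0]
tcp_rot: [3.138, 0.001, 1.302]
contact_force: [1.1, 0.9, 0.2]
grip_width: 15.4
t 5.0 at [586.8 -41.  200.7] rpy [1.7986e+02 5.0000e-02 7.4620e+01] F [ 0.9  0.4 -0.2] w 15.4
[0, -41.4, -1.0, 10.1, -0.08]
[0, -41.4, -1.1, 10.1, -0.08]
[0, -41.4, -1.1, 10.1, -0.08]
[0, -41.3, -1.2, 10.1, -0.08]
[0, -41.3, -1.2, 10.1, -0.08]
```

View pics/w3.png

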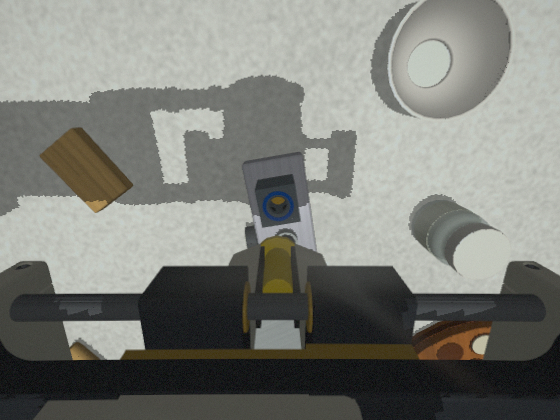

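```bash
python3 - <<'E'
from h import *
p,d,c=load('w3')
cv2.imwrite('pics/z3.png',cv2.resize(p[170:240,240:320],None,fx=7,fy=7,interpolation=cv2.INTER_CUBIC)[:,:,::-1])
m=cv2.inRange(cv2.cvtColor(p,cv2.COLOR_RGB2HSV),(105,130,40),(130,255,255))
m[:180]=0;m[235:]=0;m[:,:250]=0;m[:,305:]=0
cn=np.argwhere(m)[:,::-1].astype(np.float32)
h=cv2.convexHull(cn.astype(np.int32));e=cv2.fitEllipse(h);print(e,len(cn));print(onz(c,*e[0],68))
E
python3 -m jog '[1,-41.4,-1,10,0,1,-41.4,-1,10,0,1,-41.3,-1,10,0,1,-41,-1,10,0,1,-36,-1,10,0]';python3 -c "
from h import *
plan(527,-239,60,75,step=25)"
```

```text
((277.6623229980469, 205.6134796142578), (29.515966415405273, 30.98871421813965), 84.98831939697266) 305
[587.43810302 -41.97698717  68.        ]
time: 5.5
tool_pos: [527.0, -233.7, 144.8]
tcp_rot: [-3.14, -0.002, 1.312]
contact_force: [-0.4, 0.5, 0.1]
grip_width: 15.3
t 5.5 at [ 527.  -233.7  144.8] rpy [-1.7993e+02 -1.1000e-01  7.5170e+01] F [-0.4  0.5  0.1] w 15.3
[0, -1.3, 0.3, 21.2, 0.04]
[0, -1.3, 0.3, 21.2, 0.04]
[0, -1.3, 0.3, 21.2, 0.04]
[0, -1.3, 0.3, 21.2, 0.04]
```

View pics/z3.png

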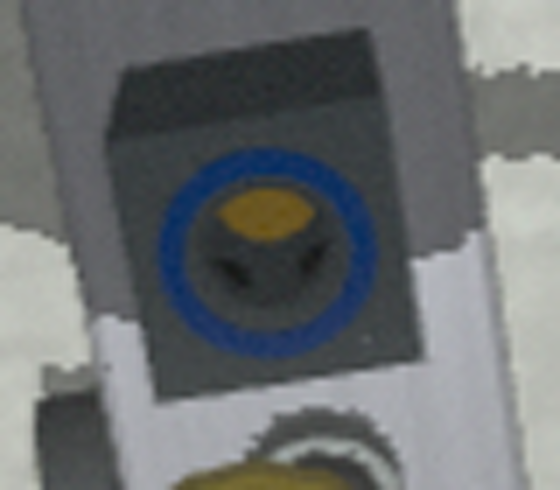

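The port is now open, with the blue ring centred at (278,206), giving a mouth at (587.5,−41.9). The plug is held. Next I lower it into the tray.

```bash
python3 -m jog '[1,-5,0,30,0,1,0,0,30,0,1,0,0,20,0,1,0,0,0,0]';python3 -c "
from h import *
plan(527,-239,48,75)
snap('wrist','w4')"
```

```text
time: 5.9
tool_pos: [519.7, -242.9, 55.6]
tcp_rot: [-3.131, -0.004, 1.303]
contact_force: [0.4, 0.3, 0.6]
grip_width: 15.0
t 5.9 at [ 519.7 -242.9   55.6] rpy [-179.4    -0.21   74.68] F [0.4 0.3 0.6] w 15.0
[0, 5.7, 6.0, 7.6, -0.32]
```

View pics/w4.png

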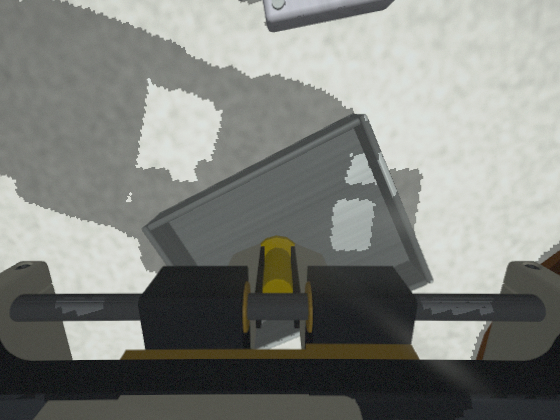

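```bash
python3 -m jog '[1,4,4,4,0,1,0,0,3,0,1,0,0,0,0,1,0,0,0,0]'; python3 -c "
from h import *
plan(527,-239,47,75)"
```

```text
time: 6.35
tool_pos: [527.3, -240.0, 51.9]
tcp_rot: [-3.137, -0.002, 1.305]
contact_force: [0.3, 0.2, 0.6]
grip_width: 15.1
t 6.35 at [ 527.3 -240.    51.9] rpy [-1.7974e+02 -1.1000e-01  7.4780e+01] F [0.3 0.2 0.6] w 15.1
[0, 0.9, -0.6, 4.9, -0.22]
```

```bash
python3 -m jog '[1,0,0,4,0,1,0,0,0,0,1,0,0,0,0]'; python3 -m jog '[0.5,0,0,0,0,0.5,0,0,0,0,0.5,0,0,0,0,0.5,0,0,0,0]'; python3 -m jog '[0.5,0,0,-10,0,0.5,0,0,-25,0,0.5,0,0,-40,0,0.5,0,0,-40,0,0,0,0,-20,0]'
python3 -c "
from h import *
snap('wrist','w5')
plan(522.4,324.5,220,75)"
```

```text
time: 6.65
tool_pos: [528.0, -240.1, 49.0]
tcp_rot: [-3.139, -0.001, 1.306]
contact_force: [0.4, 0.4, 0.2]
grip_width: 15.2
time: 7.05
tool_pos: [528.1, -240.3, 49.3]
tcp_rot: [-3.14, -0.001, 1.305]
contact_force: [0.3, -0.5, -0.1]
grip_width: 42.5
time: 7.55
tool_pos: [526.6, -239.7, 187.8]
tcp_rot: [-3.132, -0.003, 1.305]
contact_force: [0.7, 0.1, 0.5]
grip_width: 50.0
t 7.6 at [ 527.6 -240.2  190.5] rpy [-1.7973e+02 -1.1000e-01  7.4780e+01] F [ 0.5 -1.1  2.8] w 53.5
[0, 41.8, -11.8, -2.3, -0.02]
[0, 41.8, -11.8, -2.3, -0.02]
[0, 41.8, -11.8, -2.3, -0.02]
[0, 41.8, -11.8, -2.3, -0.02]
[0, 41.8, -11.7, -2.3, -0.02]
[0, 41.8, -11.7, -2.3, -0.02]
[0, 41.8, -11.7, -2.3, -0.02]
[0, 41.8, -11.7, -2.3, -0.02]
[0, 41.8, -11.7, -2.3, -0.02]
[0, 41.8, -11.7, -2.3, -0.02]
[0, 41.8, -11.7, -2.3, -0.02]
[0, 41.9, -11.7, -2.3, -0.02]
[0, 41.9, -11.6, -2.3, -0.02]
```

View pics/w5.png

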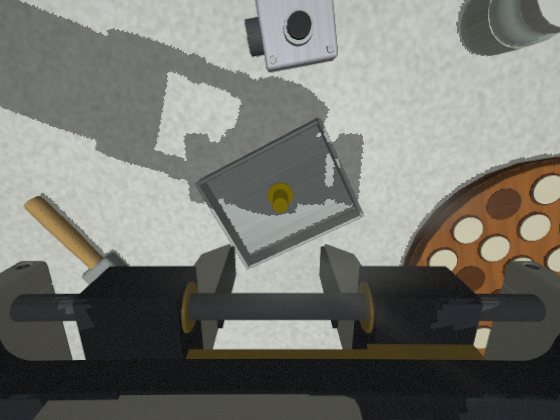

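The plug stands in the tray at (280,197). Next, to the rack.

```bash
python3 -m jog '[0,41.8,-11.8,-4,0,0,41.8,-11.8,-4,0,0,41.8,-11.8,-4,0,0,41.8,-11.8,-4,0,0,41.8,-11.8,-2,0]';python3 -m jog '[0,41.8,-11.8,-2,0,0,41.8,-11.8,-2,0,0,41.8,-11.8,-2,0,0,41.8,-11.8,-2,0,0,41.8,-11.8,-2,0]';python3 -c "
from h import *
plan(522.4,316,220,75)"
```

```text
time: 8.1
tool_pos: [526.5, -22.4, 213.3]
tcp_rot: [3.138, 0.0, 1.295]
contact_force: [1.5, 0.4, 0.1]
grip_width: 90.6
time: 8.6
tool_pos: [524.6, 203.7, 225.9]
tcp_rot: [3.135, -0.001, 1.294]
contact_force: [0.4, 0.5, -0.2]
grip_width: 92.0
t 8.6 at [524.6 203.7 225.9] rpy [ 1.7965e+02 -3.0000e-02  7.4160e+01] F [ 0.4  0.5 -0.2] w 92.0
[0, 35.8, -10.9, 2.0, -0.28]
[0, 35.9, -10.7, 2.0, -0.28]
[0, 35.9, -10.6, 2.0, -0.28]
```

```bash
python3 -m jog '[0,36,-11,2,0,0,36,-11,2,0,0,28,-8,2,0,0,0,0,0,0,0,0,0,0,0]';python3 -c "
from h import *
p,d,c=snap('wrist','w6')
plan(522.4,324.5,220,75)"
```

```text
time: 9.1
tool_pos: [520.3, 318.1, 221.0]
tcp_rot: [3.134, -0.002, 1.302]
contact_force: [0.7, -0.8, 0.2]
grip_width: 91.7
t 9.15 at [520.3 318.  221. ] rpy [ 1.796e+02 -1.600e-01  7.457e+01] F [ 0.  -0.2  0.3] w 91.9
[0, 6.9, 0.3, 1.0, -0.43]
```

View pics/w6.png

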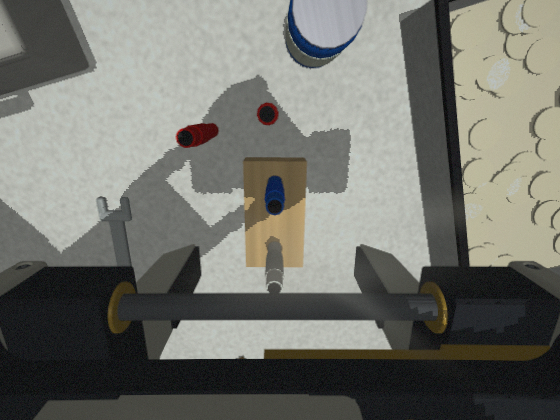

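Candidates in view: blue (274,205) in the rack, white (273,287) in the rack, red (185,137) and (267,113) standing free. The blue one in the rack fits, and I'll enlarge it to confirm.

```bash
python3 - <<'E'
from h import *
p,d,c=load('w6')
cv2.imwrite('pics/z6.png',cv2.resize(p[150:300,220:330],None,fx=4,fy=4,interpolation=cv2.INTER_CUBIC)[:,:,::-1])
E
```

```text
(no output)
```

View pics/z6.png

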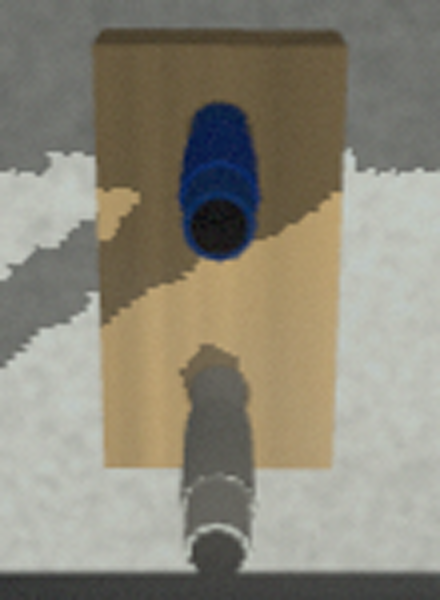

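Blue tube confirmed.

```bash
python3 - <<'E'
from h import *
p,d,c=load('w6')
b=onz(c,274.2,206.4,114);print(b,onz(c,273.9,286.6,114))
plan(522,325,145,75)
E
```

```text
[520.07606395 325.96826605 114.        ] [498.81053822 250.84457083 114.        ]
t 9.15 at [520.3 318.  221. ] rpy [ 1.796e+02 -1.600e-01  7.457e+01] F [ 0.  -0.2  0.3] w 91.9
[0, 3.6, -0.1, 38.0, -0.21]
[0, 3.6, -0.1, 38.0, -0.21]
```

```bash
python3 -m jog '[0,3.5,0,30,0,0,3.5,0,25,0,0,0,0,10,0,0,0,0,0,0,0,0,0,0,0]';python3 -c "
from h import *
p,d,c=snap('wrist','w7')
plan(520.3,325.9,82,75)"
```

```text
time: 9.65
tool_pos: [525.0, 319.6, 157.5]
tcp_rot: [3.131, -0.004, 1.295]
contact_force: [0.7, -0.2, 0.9]
grip_width: 91.6
t 9.7 at [525.1 319.6 157.7] rpy [179.37  -0.25  74.21] F [ 0.2 -0.4  0.3] w 91.8
[0, 2.4, -3.2, 37.8, -0.39]
[0, 2.4, -3.1, 37.8, -0.39]
```

View pics/w7.png

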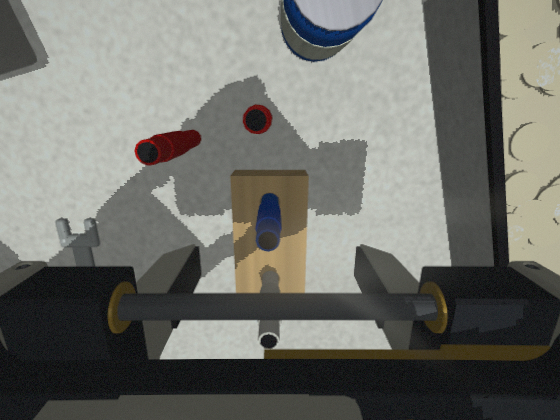

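```bash
python3 - <<'E'
from h import *
p,d,c=load('w7')
cv2.imwrite('pics/z7.png',cv2.resize(p[180:265,230:310],None,fx=6,fy=6,interpolation=cv2.INTER_CUBIC)[:,:,::-1])
print(onz(c,267.5,240,114))
E
```

```text
[520.39126285 326.20584021 114.        ]
```

View pics/z7.png

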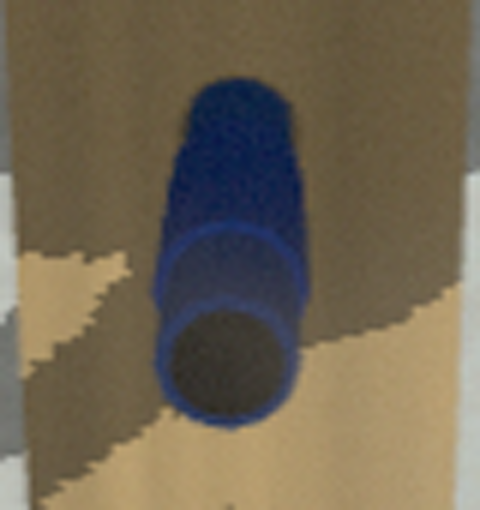

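```bash
python3 -m jog '[0,3,-3,10,0,0,2,-3,10,0,0,0,0,5,0,0,0,0,0,0,0,0,0,0,0]';python3 -c "
from h import *
plan(520.3,325.9,82,75)"
```

```text
time: 10.2
tool_pos: [521.5, 326.9, 133.0]
tcp_rot: [3.128, -0.007, 1.295]
contact_force: [-0.1, 1.0, 0.5]
grip_width: 92.0
t 10.2 at [521.5 326.9 133. ] rpy [179.21  -0.4   74.21] F [-0.1  1.   0.5] w 92.0
[0, -0.6, -0.4, 25.5, -0.4]
[0, -0.6, -0.4, 25.5, -0.4]
```

```bash
python3 -m jog '[0,-0.6,0,12,-0.4,0,-0.6,0,15,-0.4,0,0,0,12,0,0,0,0,8,0,0,0,0,0,0]';python3 -m jog '[0,0,0,0,0]';python3 -c "
from h import *
plan(520.3,326,82,75)"
```

```text
time: 10.7
tool_pos: [522.1, 325.8, 82.6]
tcp_rot: [3.127, -0.007, 1.31]
contact_force: [-0.4, 0.8, -0.3]
grip_width: 91.8
time: 10.8
tool_pos: [522.2, 325.8, 82.4]
tcp_rot: [3.127, -0.007, 1.31]
contact_force: [0.6, 0.1, 0.1]
grip_width: 91.6
t 10.8 at [522.2 325.8  82.4] rpy [179.17  -0.4   75.08] F [0.6 0.1 0.1] w 91.6
[0, -0.3, -1.9, 0.4, 0.08]
```

```bash
python3 -m jog '[0.6,0,-1.8,0,0,0.8,0,0,0,0,1,0,0,0,0,1,0,0,0,0,1,0,0,0,0]';python3 -m jog '[1,0,0,0,0,1,0,0,0,0,1,0,0,0,0,1,0,0,0,0]';python3 -c "
from h import *
plan(520.3,326,82,75)"
```

```text
time: 11.3
tool_pos: [521.2, 326.9, 84.3]
tcp_rot: [3.125, -0.009, 1.31]
contact_force: [0.5, 0.6, 0.1]
grip_width: 56.3
time: 11.7
tool_pos: [521.3, 326.9, 84.6]
tcp_rot: [3.124, -0.01, 1.31]
contact_force: [0.6, 0.1, 0.4]
grip_width: 24.5
t 11.7 at [521.3 326.9  84.6] rpy [179.    -0.55  75.08] F [0.6 0.1 0.4] w 24.5
[0, -1.2, -0.8, 2.6, 0.08]
```

```bash
python3 -m jog '[0.85,-1.2,-0.6,2,0,0.85,0,0,0,0]';python3 -m jog '[1,0,0,0,0,1,0,0,0,0,1,0,0,0,0]';python3 -m jog '[1,0,0,0,0,1,0,0,0,0]';python3 -c "
from h import *
plan(520.3,326,82,75)"
```

```text
time: 11.9
tool_pos: [520.6, 326.6, 83.9]
tcp_rot: [3.123, -0.011, 1.31]
contact_force: [0.6, -1.3, -0.8]
grip_width: 18.5
time: 12.2
tool_pos: [520.5, 326.5, 83.7]
tcp_rot: [3.124, -0.011, 1.31]
contact_force: [-0.9, 0.4, 1.8]
grip_width: 18.4
time: 12.4
tool_pos: [520.5, 326.5, 83.8]
tcp_rot: [3.124, -0.011, 1.31]
contact_force: [-1.0, -1.0, 1.5]
grip_width: 18.5
t 12.4 at [520.5 326.5  83.8] rpy [178.97  -0.65  75.07] F [-1.  -1.   1.5] w 18.5
[0, -0.5, -0.1, 1.8, 0.07]
```

```bash
python3 -m jog '[1,0,0,-8,0,1,0,0,-15,0,1,0,0,-25,0,1,0,0,-30,0,1,0,0,-30,0]';python3 -m jog '[1,0,0,-10,0,1,0,0,0,0]';python3 -c "
from h import *
plan(587.5,-42,200,75,step=40)"
```

```text
time: 12.9
tool_pos: [516.3, 324.5, 190.8]
tcp_rot: [3.132, -0.004, 1.31]
contact_force: [-0.3, -0.5, -0.1]
grip_width: 18.3
time: 13.1
tool_pos: [517.8, 325.2, 205.8]
tcp_rot: [3.125, -0.009, 1.31]
contact_force: [-0.5, 0.0, -1.0]
grip_width: 18.6
t 13.1 at [517.8 325.2 205.8] rpy [179.06  -0.53  75.06] F [-0.5  0.  -1. ] w 18.6
[0, -33.7, 16.2, 0.6, 0.01]
[0, -33.7, 16.2, 0.6, 0.01]
[0, -33.7, 16.2, 0.6, 0.01]
[0, -33.7, 16.2, 0.6, 0.01]
[0, -33.7, 16.2, 0.6, 0.01]
[0, -33.7, 16.2, 0.6, 0.01]
[0, -33.7, 16.2, 0.6, 0.01]
[0, -33.7, 16.2, 0.6, 0.01]
[0, -33.7, 16.2, 0.6, 0.01]
[0, -33.7, 16.2, 0.6, 0.01]
```

```bash
python3 -m jog '[1,-20,10,0,0,1,-34,16,0,0,1,-34,16,0,0,1,-34,16,0,0,1,-34,16,0,0]';python3 -m jog '[1,-34,16,0,0,1,-34,16,0,0,1,-34,16,0,0,1,-34,16,0,0,1,0,0,0,0]';python3 -c "
from h import *
plan(587.5,-42,185,75,step=40)"
```

```text
time: 13.6
tool_pos: [546.3, 154.2, 197.8]
tcp_rot: [3.134, -0.006, 1.319]
contact_force: [0.4, 0.5, -0.6]
grip_width: 18.3
time: 14.1
tool_pos: [571.6, -3.9, 188.1]
tcp_rot: [-3.136, -0.002, 1.314]
contact_force: [-0.4, 0.1, 0.1]
grip_width: 18.5
t 14.1 at [571.6  -3.9 188.1] rpy [-1.797e+02 -1.000e-01  7.530e+01] F [-0.4  0.1  0.1] w 18.5
[0, -16.4, 12.5, 1.6, 0.15]
[0, -16.4, 12.6, 1.6, 0.15]
```

```bash
python3 -m jog '[1,-12,9,0,0,1,-12,9,0,0,1,-6,5,0,0,1,0,0,0,0,1,0,0,0,0]';python3 -c "
from h import *
snap('wrist','w8');snap('scene','s8')
plan(587.5,-42,185,75,step=40)"
```

```text
time: 14.6
tool_pos: [586.1, -40.4, 184.0]
tcp_rot: [-3.13, -0.002, 1.315]
contact_force: [-0.3, 0.9, -0.6]
grip_width: 18.7
t 14.7 at [586.  -40.1 184.2] rpy [-1.7935e+02 -9.0000e-02  7.5350e+01] F [ 0.2 -0.2 -0.5] w 18.5
[0, -1.4, 1.9, -0.8, 0.35]
```

View pics/w8.png

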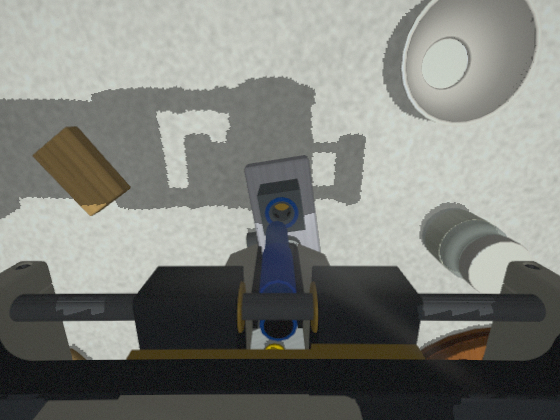

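View pics/s8.png

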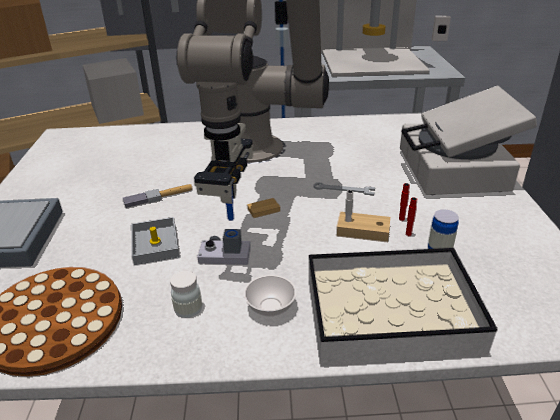

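The tube is held above the port: its foot is at about (278,225) and the port ring at (281,211) in the wrist view. The scene view shows the plug in the tray and the white tube still in the rack. I'll enlarge the foot and ring.

```bash
python3 - <<'E'
from h import *
p,d,c=load('w8')
cv2.imwrite('pics/z8.png',cv2.resize(p[170:290,240:320],None,fx=5,fy=5,interpolation=cv2.INTER_CUBIC)[:,:,::-1])
E
```

```text
(no output)
```

View pics/z8.png

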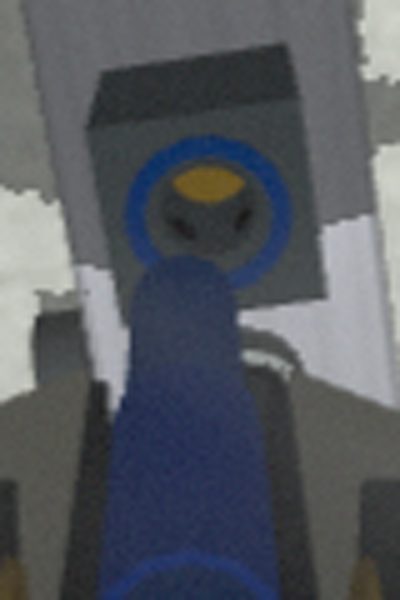

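```bash
python3 - <<'E'
from h import *
p,d,c=load('w8')
print('mouth',onz(c,281.4,212,68))
a=np.radians(75.35);x=np.array([np.cos(a),np.sin(a),0]);y=np.array([np.sin(a),-np.cos(a),0])
tcp=np.array([586,-40.1,184.2])
fz=184.2-77.8
ap=onz(c,240+186/5-.4,170+257/5-.4,fz);f=ap-6.5*x;print('foot via face edge',f,'rel tool x,y',(f-tcp)@x,(f-tcp)@y)
ap=onz(c,240+186/5-.4,170+264/5-.4,fz+3);f=ap-8*x;print('foot via body edge',f,(f-tcp)@x,(f-tcp)@y)
# body mid at row 320: centre
print('grip dir centre', [((onz(c,240+u/5-.4,170+v/5-.4,z)-tcp)@y).round(1) for u,v,z in((185,320,120),(191,500,145))])
m=onz(c,281.4,212,68);print('mouth rel',(m-tcp)@x,(m-tcp)@y)
E
```

```text
mouth [587.74516513 -41.52313397  68.        ]
foot via face edge [584.18976515 -41.1792679  106.4       ] rel tool x,y -1.5020129187652742 -1.4784203111025125
foot via body edge [583.85434578 -42.62712959 109.4       ] -2.9876351005898196 -1.4367506748989078
grip dir centre [np.float64(-1.4), np.float64(-0.3)]
mouth rel -0.9354899650320787 2.0483579201446087
```

```bash
python3 -m jog '[1,0.5,1.7,5,0,1,0.5,1.7,5,0,1,0,0,4,0,1,0,0,0,0,1,0,0,0,0]';python3 -c "
from h import *
p,d,c=snap('wrist','w9')
cv2.imwrite('pics/z9.png',cv2.resize(p[170:290,240:320],None,fx=5,fy=5,interpolation=cv2.INTER_CUBIC)[:,:,::-1])
plan(587.5,-42,155,75.35,step=40)"
```

```text
time: 15.2
tool_pos: [589.4, -38.0, 168.9]
tcp_rot: [-3.13, -0.002, 1.318]
contact_force: [0.5, -0.4, -0.1]
grip_width: 18.2
t 15.25 at [589.3 -38.  168.9] rpy [-1.7932e+02 -1.0000e-01  7.5490e+01] F [-0.9  0.8 -0.5] w 18.3
[0, -4.3, -0.8, 13.9, 0.14]
```

View pics/z9.png

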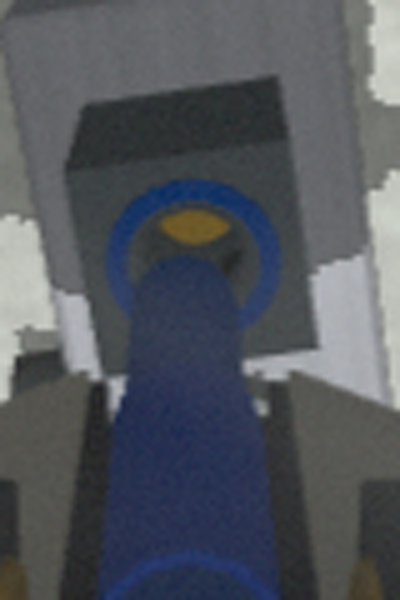

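```bash
cat > rel.py <<'E'
from h import *
import sys
def rel(fn,ring,apex):
    p,d,c=load(fn); o=get_obs();tcp=np.array(o['tool_pos']);a=o['tcp_rot'][2]
    x=np.array([np.cos(a),np.sin(a),0]);y=np.array([np.sin(a),-np.cos(a),0])
    px=lambda q:(240+q[0]/5-.4,170+q[1]/5-.4)
    m=onz(c,*px(ring),68);fz=tcp[2]-77.8
    f=onz(c,*px(apex),fz)-6.5*x; g=onz(c,*px((apex[0],apex[1]+5)),fz+3)-8*x
    print('mouth',m.round(1),'foot',f.round(1),'fz',fz.round(1)); print('mouth-foot tool x,y',((m-f)@x).round(2),((m-f)@y).round(2),'alt',((m-g)@x).round(2))
E
python3 -c "
from rel import *
rel('w9',(193.5,260),(187,256))"
```

```text
mouth [587.6 -41.8  68. ] foot [587.6 -38.8  91.1] fz 91.1
mouth-foot tool x,y -2.89 0.78 alt -1.72
```

```bash
python3 -m jog '[1,-1.5,0.5,5,0,1,-1.5,0.3,5,0,1,0,0,2,0,1,0,0,0,0,1,0,0,0,0]';python3 -c "
from h import *
p,d,c=snap('wrist','w10')
cv2.imwrite('pics/z10.png',cv2.resize(p[170:290,240:320],None,fx=5,fy=5,interpolation=cv2.INTER_CUBIC)[:,:,::-1])
plan(587.5,-42,155,75.35,step=40)"
```

```text
time: 15.75
tool_pos: [589.1, -41.6, 155.9]
tcp_rot: [-3.13, -0.002, 1.317]
contact_force: [-0.4, -0.3, -0.4]
grip_width: 18.2
t 15.8 at [589.2 -41.6 155.9] rpy [-1.7933e+02 -1.0000e-01  7.5470e+01] F [ 0.   0.1 -1.1] w 18.1
[0, -0.8, -1.5, 0.9, 0.12]
```

View pics/z10.png

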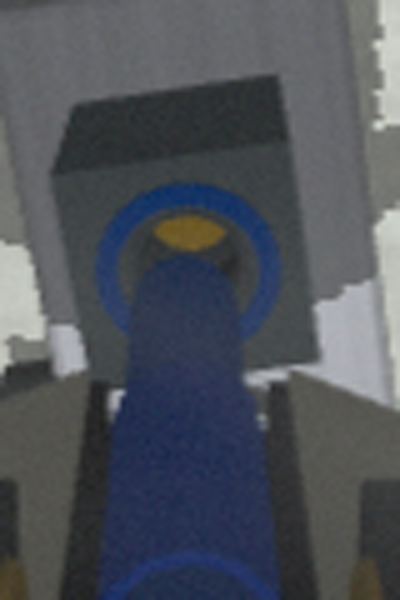

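```bash
python3 -c "
from rel import *
rel('w10',(188,269),(187,255))"
```

```text
mouth [587.5 -41.9  68. ] foot [587.4 -42.2  78.1] fz 78.1
mouth-foot tool x,y 0.33 0.02 alt 1.51
```

```bash
python3 -m jog '[1,0.5,0,4,0,1,0,0,3,0,1,0,0,0,0,1,0,0,0,0]';python3 -c "
from h import *
p,d,c=snap('wrist','w11')
cv2.imwrite('pics/z11.png',cv2.resize(p[170:290,240:320],None,fx=5,fy=5,interpolation=cv2.INTER_CUBIC)[:,:,::-1])
plan(587.5,-42,150,75.35,step=40)"
```

```text
time: 16.2
tool_pos: [589.3, -41.0, 148.5]
tcp_rot: [-3.13, -0.002, 1.317]
contact_force: [-0.9, -0.6, 0.0]
grip_width: 18.3
t 16.25 at [589.3 -41.  148.5] rpy [-1.7936e+02 -1.1000e-01  7.5470e+01] F [ 0.2  0.5 -1.2] w 17.8
[0, -1.5, -1.5, -1.5, 0.12]
```

View pics/z11.png

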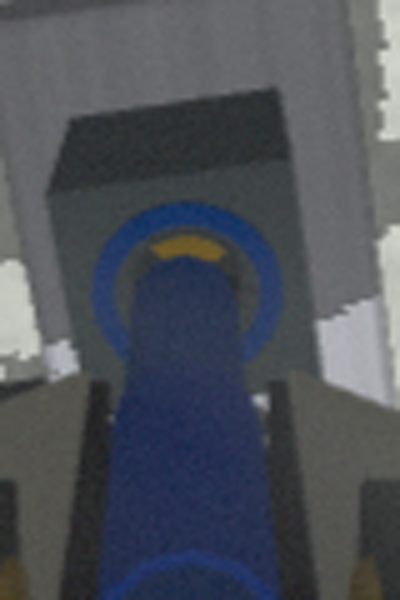

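```bash
python3 -c "
from rel import *
rel('w11',(188,291),(187,255))"
```

```text
mouth [587.7 -42.   68. ] foot [587.7 -41.6  70.7] fz 70.7
mouth-foot tool x,y -0.45 0.11 alt 0.72
```

Aligned within about 0.5 mm. Now I descend in small steps, watching the force.

```bash
python3 -m jog '[1,0,0,2,0,1,0,0,2,0,1,0,0,0,0]';python3 -m jog '[1,0,0,2,0,1,0,0,2,0]'
```

```text
time: 16.55
tool_pos: [589.4, -41.0, 144.4]
tcp_rot: [-3.131, -0.002, 1.317]
contact_force: [-0.4, 0.1, -0.7]
grip_width: 18.0
time: 16.75
tool_pos: [589.5, -40.9, 140.4]
tcp_rot: [-3.131, -0.002, 1.317]
contact_force: [-0.5, 0.4, -0.8]
grip_width: 18.5
```

```bash
python3 -m jog '[1,0,0,2,0,1,0,0,2,0]';python3 -m jog '[1,0,0,1.5,0,1,0,0,1.5,0]';python3 -m jog '[1,0,0,1.5,0]'
```

```text
time: 16.95
tool_pos: [589.4, -41.0, 136.0]
tcp_rot: [-3.131, -0.002, 1.317]
contact_force: [0.4, 0.4, -1.0]
grip_width: 18.5
time: 17.15
tool_pos: [589.6, -41.2, 133.0]
tcp_rot: [-3.132, -0.001, 1.317]
contact_force: [-1.1, -0.6, 6.6]
grip_width: 18.4
time: 17.25
tool_pos: [589.8, -41.3, 132.4]
tcp_rot: [-3.133, -0.001, 1.318]
contact_force: [-3.0, 0.2, 8.8]
grip_width: 18.2
```

```bash
python3 -m jog '[1,0,0,1.5,0]';python3 -m jog '[1,0,0,2,0]';python3 -m jog '[1,0,0,2,0]'
```

```text
time: 17.35
tool_pos: [589.9, -41.4, 132.0]
tcp_rot: [-3.134, -0.001, 1.318]
contact_force: [-4.3, 0.3, 9.8]
grip_width: 18.1
time: 17.45
tool_pos: [589.9, -41.4, 131.3]
tcp_rot: [-3.135, -0.001, 1.318]
contact_force: [-5.4, 1.0, 12.8]
grip_width: 18.5
time: 17.55
tool_pos: [589.9, -41.4, 131.1]
tcp_rot: [-3.135, -0.001, 1.318]
contact_force: [-5.2, -0.1, 15.4]
grip_width: 18.6
```

```bash
python3 -m jog '[1,0,-0.6,2.5,0]';python3 -m jog '[1,0,-0.6,2.5,0]';python3 -m jog '[1,0,-0.3,2.5,0]'
```

```text
time: 17.65
tool_pos: [589.8, -41.3, 130.9]
tcp_rot: [-3.138, -0.001, 1.318]
contact_force: [-4.4, -0.0, 18.2]
grip_width: 18.8
time: 17.75
tool_pos: [589.6, -41.3, 130.9]
tcp_rot: [-3.14, -0.001, 1.318]
contact_force: [-4.6, -0.5, 15.8]
grip_width: 18.1
time: 17.85
tool_pos: [589.5, -41.2, 130.9]
tcp_rot: [3.141, -0.001, 1.318]
contact_force: [-5.8, 0.6, 16.7]
grip_width: 18.5
```

```bash
python3 -m jog '[1,0,-0.5,3.3,0]';python3 -m jog '[1,0,-0.5,3.5,0]'
```

```text
time: 17.95
tool_pos: [589.5, -41.2, 130.7]
tcp_rot: [3.138, -0.001, 1.318]
contact_force: [-6.5, 0.8, 22.0]
grip_width: 18.8
time: 18.05
tool_pos: [589.4, -41.1, 130.3]
tcp_rot: [3.135, -0.001, 1.319]
contact_force: [-5.9, 0.4, 19.3]
grip_width: 18.4
```

```bash
python3 -m jog '[1,0,-1.5,1.5,0]';python3 -m jog '[1,0,-1.5,1.5,0]';python3 -m jog '[1,0,-1,1.5,0]'; python3 -c "
from h import *
print(np.round(get_obs()['moment'],2))"
```

```text
time: 18.15
tool_pos: [588.4, -40.9, 130.3]
tcp_rot: [3.133, -0.001, 1.319]
contact_force: [1.6, -1.7, -0.9]
grip_width: 18.4
time: 18.25
tool_pos: [588.0, -40.8, 130.3]
tcp_rot: [3.129, -0.001, 1.319]
contact_force: [1.2, -0.8, 7.3]
grip_width: 18.4
time: 18.35
tool_pos: [588.0, -40.8, 130.2]
tcp_rot: [3.126, -0.001, 1.319]
contact_force: [-1.8, -0.3, 10.3]
grip_width: 18.4
[-0.01  0.25 -0.01]
```

```bash
python3 -m jog '[1,0,0,2,0]';python3 -m jog '[1,0,0,2.5,0]';python3 -m jog '[1,0,0,2.5,0]'; python3 -m jog '[1,0,0,3,0]'
```

```text
time: 18.45
tool_pos: [588.3, -40.8, 130.0]
tcp_rot: [3.124, -0.001, 1.319]
contact_force: [-6.0, 0.5, 17.1]
grip_width: 18.2
time: 18.55
tool_pos: [588.5, -40.8, 129.8]
tcp_rot: [3.122, -0.001, 1.319]
contact_force: [-7.2, 1.2, 18.8]
grip_width: 18.2
time: 18.65
tool_pos: [588.5, -40.8, 129.5]
tcp_rot: [3.121, -0.001, 1.319]
contact_force: [-7.0, 1.1, 16.9]
grip_width: 18.6
time: 18.75
tool_pos: [588.5, -40.8, 128.8]
tcp_rot: [3.12, -0.001, 1.319]
contact_force: [-6.3, -0.2, 18.6]
grip_width: 18.8
```

```bash
python3 -m jog '[1,0,-0.3,3,0]';python3 -m jog '[1,0,-0.3,3,0]'; python3 -m jog '[1,0,-0.3,2.5,0]'
```

```text
time: 18.85
tool_pos: [588.3, -40.7, 128.0]
tcp_rot: [3.119, -0.001, 1.319]
contact_force: [-5.4, 0.5, 18.0]
grip_width: 18.8
time: 18.95
tool_pos: [588.2, -40.7, 127.2]
tcp_rot: [3.117, -0.001, 1.32]
contact_force: [-5.3, 0.1, 17.3]
grip_width: 18.6
time: 19.05
tool_pos: [588.0, -40.6, 126.6]
tcp_rot: [3.116, -0.001, 1.32]
contact_force: [-4.8, 0.3, 14.4]
grip_width: 18.0
```

```bash
python3 -m jog '[1,0,-0.4,2.5,0]';python3 -m jog '[1,0,-0.4,2.5,0]'
```

```text
time: 19.15
tool_pos: [587.9, -40.7, 126.1]
tcp_rot: [3.114, -0.001, 1.32]
contact_force: [-4.6, 0.7, 15.0]
grip_width: 18.5
time: 19.25
tool_pos: [587.7, -40.6, 125.5]
tcp_rot: [3.112, -0.001, 1.32]
contact_force: [-4.9, 0.5, 14.5]
grip_width: 18.4
```

```bash
python3 -m jog '[1,0,-0.5,3,0]';python3 -m jog '[1,0,-0.4,3,0]'; python3 -m jog '[1,0,-0.4,2.5,0]'
```

```text
time: 19.35
tool_pos: [587.6, -40.6, 124.8]
tcp_rot: [3.11, -0.001, 1.32]
contact_force: [-6.4, 0.2, 18.2]
grip_width: 18.4
time: 19.45
tool_pos: [587.5, -40.6, 123.9]
tcp_rot: [3.108, -0.001, 1.32]
contact_force: [-5.8, 0.9, 18.1]
grip_width: 18.7
time: 19.55
tool_pos: [587.4, -40.6, 123.4]
tcp_rot: [3.107, -0.0, 1.321]
contact_force: [-5.6, -0.6, 15.8]
grip_width: 18.5
```

```bash
python3 -c "
from h import *
p,d,c=snap('wrist','w12')
cv2.imwrite('pics/z12.png',np.hstack([cv2.resize(q[200:350,240:320],None,fx=4,fy=4,interpolation=cv2.INTER_CUBIC)[:,:,::-1] for q in (load('w11')[0],p)]))
p,d,c=snap('scene','s12')
cv2.imwrite('pics/z12s.png',cv2.resize(p[150:270,180:270],None,fx=5,fy=5,interpolation=cv2.INTER_CUBIC)[:,:,::-1])
print(np.round(get_obs()['contact_force'],1),np.round(get_obs()['moment'],2))
"
```

```text
[-4.  -0.4 12.6] [-0.04  0.83  0.03]
```

View pics/z12.png

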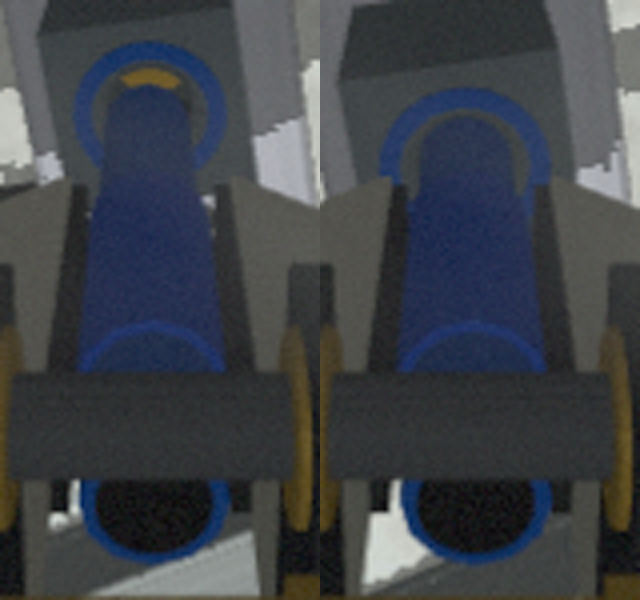

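View pics/z12s.png

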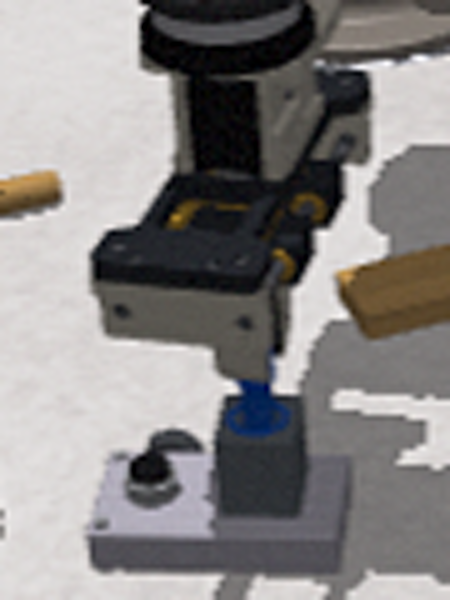

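No slip: the tube sits in the fingers as before. The tool has ratcheted about 2° out of plumb while pushing. The tube stays where it is left, so I'll release, reset the tilt and regrip.

```bash
python3 -m jog '[0.5,0,0,0,0,0.5,0,0,0,0,0.5,0,0,0,0,0.5,0,0,0,0]';python3 -m jog '[0.4,0,0,-15,0,0.4,0,0,-30,0,0.4,0,0,-30,0,0.4,0,0,-30,0,0.4,0,0,0,0]'; python3 -c "
from h import *
plan(587.6,-41.8,200,75)"
```

```text
time: 20.05
tool_pos: [587.1, -40.4, 122.9]
tcp_rot: [3.107, -0.001, 1.32]
contact_force: [0.0, -1.0, 0.2]
grip_width: 44.0
time: 20.55
tool_pos: [582.6, -39.3, 228.1]
tcp_rot: [3.114, -0.001, 1.32]
contact_force: [-0.8, -0.1, 0.2]
grip_width: 55.3
t 20.55 at [582.6 -39.3 228.1] rpy [ 1.7843e+02 -4.0000e-02  7.5650e+01] F [-0.8 -0.1  0.2] w 55.3
[0, -1.2, 5.4, 28.1, 0.65]
```

```bash
python3 -m jog '[0.4,0,-40,0,0,0.4,0,-40,0,0]'; python3 -m jog '[0.4,0,0,0,0,0.4,0,0,0,0]'; python3 -m jog '[0.4,0,40,0,0,0.4,0,40,0,0]'; python3 -m jog '[0.4,0,0,0,0,0.4,0,0,0,0]'
```

```text
time: 20.75
tool_pos: [506.7, -20.3, 223.9]
tcp_rot: [3.112, -0.001, 1.319]
contact_force: [-0.6, -0.2, 0.4]
grip_width: 54.9
time: 20.95
tool_pos: [501.8, -18.8, 222.1]
tcp_rot: [3.119, -0.001, 1.32]
contact_force: [0.4, -0.1, 0.9]
grip_width: 54.9
time: 21.15
tool_pos: [577.3, -37.7, 222.6]
tcp_rot: [3.124, -0.0, 1.321]
contact_force: [0.2, -1.2, 0.5]
grip_width: 54.8
time: 21.35
tool_pos: [581.8, -39.4, 220.1]
tcp_rot: [3.124, -0.0, 1.32]
contact_force: [0.4, -0.2, 0.8]
grip_width: 54.8
```

```bash
for i in 1; do python3 -m jog '[0.4,0,-45,0,0,0.4,0,-45,0,0,0.4,0,0,0,0,0.4,0,45,0,0,0.4,0,45,0,0]'; python3 -m jog '[0.4,0,0,0,0,0.4,0,-45,0,0,0.4,0,-45,0,0,0.4,0,0,0,0]'; python3 -m jog '[0.4,0,45,0,0,0.4,0,45,0,0,0.4,0,0,0,0]'; done
```

```text
time: 21.85
tool_pos: [573.0, -36.9, 215.2]
tcp_rot: [3.137, 0.0, 1.321]
contact_force: [0.5, -0.9, 1.1]
grip_width: 55.1
time: 22.25
tool_pos: [485.6, -15.2, 210.4]
tcp_rot: [3.14, 0.0, 1.32]
contact_force: [0.9, -0.7, -1.0]
grip_width: 55.5
time: 22.55
tool_pos: [572.1, -37.0, 210.9]
tcp_rot: [3.142, 0.001, 1.321]
contact_force: [-0.6, 0.9, -0.2]
grip_width: 55.2
```

```bash
python3 -m jog '[0.4,0,-45,0,0,0.4,0,-45,0,0,0.4,0,0,0,0,0.4,0,45,0,0,0.4,0,45,0,0]'; python3 -m jog '[0.4,0,8,0,0,0.4,0,0,0,0,0.4,0,0,0,0]'; python3 -c "
from h import *
p,d,c=snap('wrist','w13')
plan(587.6,-41.8,190,75)"
```

```text
time: 23.05
tool_pos: [564.4, -34.6, 208.7]
tcp_rot: [-3.133, 0.001, 1.322]
contact_force: [0.4, -0.4, 0.4]
grip_width: 55.1
time: 23.35
tool_pos: [575.0, -37.6, 208.1]
tcp_rot: [-3.135, 0.001, 1.321]
contact_force: [0.7, -0.1, 0.7]
grip_width: 55.4
t 23.4 at [574.8 -37.5 208.2] rpy [-1.7963e+02  4.0000e-02  7.5720e+01] F [-0.2  0.2 -0.2] w 55.3
[0, -1.0, 13.5, 18.2, 0.72]
```

View pics/w13.png

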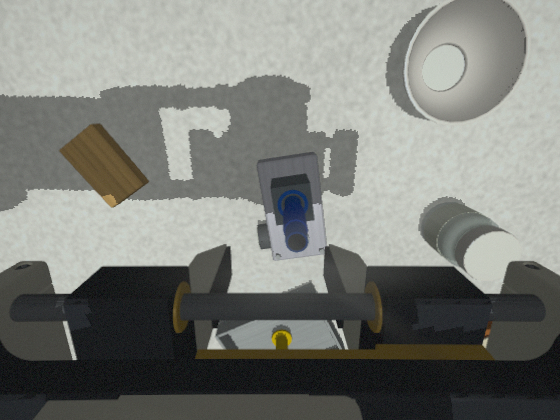

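```bash
python3 -c "
from h import *
p,d,c=load('w13')
print(onz(c,296.5,243,153.6),dep(c,d,296,252))
cv2.imwrite('pics/z13.png',cv2.resize(p[170:270,250:340],None,fx=6,fy=6,interpolation=cv2.INTER_CUBIC)[:,:,::-1])
"
```

```text
[586.50451236 -42.92635972 153.6       ] [ 576.41345956 -114.3188031    24.49589753]
```

View pics/z13.png

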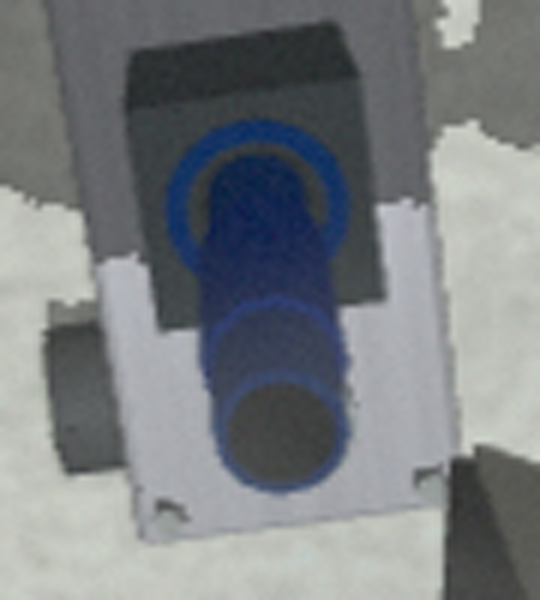

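```bash
python3 -m jog '[0.4,-1,6,10,0,0.4,0,6,10,0,0.4,0,0,5,0,0.4,0,0,0,0]'; python3 -c "
from h import *
plan(587.2,-41.8,125,75.3)"
```

```text
time: 23.8
tool_pos: [584.6, -40.9, 181.3]
tcp_rot: [-3.134, 0.001, 1.322]
contact_force: [0.2, 0.1, -0.6]
grip_width: 55.2
t 23.8 at [584.6 -40.9 181.3] rpy [-1.7956e+02  5.0000e-02  7.5750e+01] F [ 0.2  0.1 -0.6] w 55.2
[0, -0.1, 1.4, 28.2, 0.23]
[0, -0.1, 1.4, 28.2, 0.23]
```

```bash
python3 -m jog '[0.4,0,1,15,0,0.4,0,1,20,0,0.4,0,0,12,0,0.4,0,0,6,0,0.4,0,0,0,0]'; python3 -m jog '[0.4,0,0,0,0]';python3 -c "
from h import *
plan(587.2,-41.8,125,75.3)"
```

```text
time: 24.3
tool_pos: [586.0, -41.2, 126.8]
tcp_rot: [-3.134, 0.001, 1.322]
contact_force: [-0.6, 0.0, -0.4]
grip_width: 55.1
time: 24.4
tool_pos: [586.2, -41.2, 127.1]
tcp_rot: [-3.135, 0.001, 1.322]
contact_force: [0.5, -0.1, -0.2]
grip_width: 54.6
t 24.4 at [586.2 -41.2 127.1] rpy [-1.7961e+02  4.0000e-02  7.5760e+01] F [ 0.5 -0.1 -0.2] w 54.6
[0, -0.4, 1.1, 2.1, 0.46]
```

```bash
python3 -m jog '[0.5,0,1,3,0,0.8,0,0,0,0,1,0,0,0,0,1,0,0,0,0,1,0,0,0,0]'; python3 -m jog '[1,0,0,0,0,1,0,0,0,0,1,0,0,0,0]'
```

```text
time: 24.9
tool_pos: [588.4, -41.6, 126.3]
tcp_rot: [-3.139, 0.001, 1.322]
contact_force: [-0.8, 0.4, 1.1]
grip_width: 19.9
time: 25.2
tool_pos: [588.4, -41.6, 126.3]
tcp_rot: [-3.139, 0.001, 1.322]
contact_force: [0.6, -0.3, -0.4]
grip_width: 18.2
```

```bash
python3 -m jog '[1,0,0,2,0]';python3 -m jog '[1,0,0,2,0]';python3 -m jog '[1,0,0,2.5,0]'
```

```text
time: 25.3
tool_pos: [588.8, -41.7, 125.8]
tcp_rot: [-3.14, 0.0, 1.322]
contact_force: [-4.8, 1.2, 18.2]
grip_width: 18.3
time: 25.4
tool_pos: [588.8, -41.7, 125.4]
tcp_rot: [-3.141, 0.0, 1.323]
contact_force: [-5.7, 0.9, 12.9]
grip_width: 18.8
time: 25.5
tool_pos: [588.8, -41.6, 125.0]
tcp_rot: [3.141, 0.001, 1.323]
contact_force: [-5.6, 1.0, 17.0]
grip_width: 18.0
```

```bash
python3 -m jog '[1,0,-1,2,0]';python3 -m jog '[1,0,-0.8,2.5,0]';python3 -m jog '[1,0,-0.3,3,0]';python3 -m jog '[1,0,-0.3,3,0]'
```

```text
time: 25.6
tool_pos: [588.3, -41.5, 124.7]
tcp_rot: [3.139, 0.001, 1.323]
contact_force: [-1.2, 0.4, 7.7]
grip_width: 18.4
time: 25.7
tool_pos: [588.2, -41.5, 124.4]
tcp_rot: [3.136, 0.001, 1.323]
contact_force: [-3.2, 1.0, 15.2]
grip_width: 18.2
time: 25.8
tool_pos: [588.3, -41.5, 123.8]
tcp_rot: [3.134, 0.001, 1.323]
contact_force: [-5.4, 0.8, 16.3]
grip_width: 18.2
time: 25.9
tool_pos: [588.2, -41.5, 123.1]
tcp_rot: [3.132, 0.001, 1.323]
contact_force: [-5.9, 1.2, 16.1]
grip_width: 18.5
```

```bash
python3 -m jog '[1,0,0,0,0,1,0,0,0,0]';python3 -m jog '[1,0,-0.5,3,0]';python3 -m jog '[1,0,-0.3,3,0]';python3 -m jog '[1,0,-0.3,3,0]'
```

```text
time: 26.1
tool_pos: [587.7, -41.4, 122.9]
tcp_rot: [3.132, 0.001, 1.324]
contact_force: [1.2, -0.8, -2.1]
grip_width: 18.5
time: 26.2
tool_pos: [588.0, -41.4, 121.9]
tcp_rot: [3.13, 0.001, 1.324]
contact_force: [-5.4, 0.2, 22.2]
grip_width: 18.2
time: 26.3
tool_pos: [588.0, -41.4, 120.9]
tcp_rot: [3.129, 0.001, 1.324]
contact_force: [-7.1, 1.2, 18.8]
grip_width: 18.1
time: 26.4
tool_pos: [588.0, -41.4, 120.3]
tcp_rot: [3.127, 0.001, 1.324]
contact_force: [-7.0, 1.2, 18.5]
grip_width: 18.0
```

```bash
python3 -m jog '[1,0,-0.5,3,0]';python3 -m jog '[1,0,-0.3,3,0]';python3 -m jog '[1,0,-0.3,3,0]'
```

```text
time: 26.5
tool_pos: [587.8, -41.3, 119.7]
tcp_rot: [3.125, 0.001, 1.324]
contact_force: [-6.7, 1.4, 18.7]
grip_width: 18.3
time: 26.6
tool_pos: [587.7, -41.3, 119.2]
tcp_rot: [3.124, 0.001, 1.324]
contact_force: [-6.2, 0.8, 18.5]
grip_width: 18.4
time: 26.7
tool_pos: [587.7, -41.2, 118.7]
tcp_rot: [3.122, 0.001, 1.324]
contact_force: [-6.4, 1.7, 19.6]
grip_width: 18.5
```

```bash
python3 -m jog '[1,0,-0.5,3,0]';python3 -m jog '[1,0,-0.3,3,0]'
```

```text
time: 26.8
tool_pos: [587.5, -41.2, 118.2]
tcp_rot: [3.12, 0.001, 1.325]
contact_force: [-6.9, 1.5, 19.0]
grip_width: 18.5
time: 26.9
tool_pos: [587.4, -41.2, 117.8]
tcp_rot: [3.118, 0.001, 1.325]
contact_force: [-7.2, 0.8, 18.2]
grip_width: 18.7
```

```bash
python3 -m jog '[1,0,-0.5,0,0,1,0,0,0,0]';python3 -m jog '[1,0,0,3,0]';python3 -m jog '[1,0,-0.3,3,0]'
```

```text
time: 27.1
tool_pos: [586.8, -41.0, 117.9]
tcp_rot: [3.118, 0.001, 1.325]
contact_force: [0.5, 0.7, 0.3]
grip_width: 18.4
time: 27.2
tool_pos: [587.4, -41.2, 117.0]
tcp_rot: [3.116, 0.002, 1.325]
contact_force: [-9.7, 0.4, 32.9]
grip_width: 18.4
time: 27.3
tool_pos: [587.5, -41.2, 116.7]
tcp_rot: [3.115, 0.002, 1.325]
contact_force: [-10.2, 1.2, 27.9]
grip_width: 18.1
```

Force jumped to 33 N, which may be the stop. I'll pause and confirm with gentler pushes.

```bash
python3 -m jog '[1,0,-0.4,0,0,1,0,0,0,0]';python3 -m jog '[1,0,0,1,0]';python3 -m jog '[1,0,0,1,0]';python3 -m jog '[1,0,0,1.5,0]'
```

```text
time: 27.5
tool_pos: [586.5, -40.9, 117.3]
tcp_rot: [3.116, 0.002, 1.325]
contact_force: [-1.0, 1.2, 0.6]
grip_width: 18.5
time: 27.6
tool_pos: [586.8, -40.9, 117.1]
tcp_rot: [3.115, 0.002, 1.325]
contact_force: [-5.0, 0.7, 15.1]
grip_width: 18.4
time: 27.7
tool_pos: [586.9, -40.8, 117.1]
tcp_rot: [3.115, 0.002, 1.326]
contact_force: [-5.8, 0.7, 12.8]
grip_width: 18.5
time: 27.8
tool_pos: [587.0, -40.8, 117.1]
tcp_rot: [3.115, 0.002, 1.326]
contact_force: [-7.7, 1.6, 19.0]
grip_width: 18.4
```

```bash
python3 -m jog '[1,0,0,2,0]';python3 -m jog '[1,0,0,2.5,0]';python3 -m jog '[1,0,0,2.5,0]';python3 -m jog '[1,0,-0.5,0,0,1,0,0,0,0]'
```

```text
time: 27.9
tool_pos: [587.2, -41.0, 117.0]
tcp_rot: [3.114, 0.002, 1.326]
contact_force: [-8.1, 1.2, 21.7]
grip_width: 18.6
time: 28.0
tool_pos: [587.3, -41.1, 116.9]
tcp_rot: [3.113, 0.002, 1.326]
contact_force: [-10.3, 1.0, 25.8]
grip_width: 18.7
time: 28.1
tool_pos: [587.3, -41.2, 117.0]
tcp_rot: [3.112, 0.003, 1.326]
contact_force: [-9.8, 1.8, 24.8]
grip_width: 18.5
time: 28.3
tool_pos: [586.4, -40.9, 117.3]
tcp_rot: [3.113, 0.002, 1.327]
contact_force: [-1.6, 0.2, 2.8]
grip_width: 18.4
```

It returns to 117.3 each time, which looks like the stop. The tool is 1.6° out of plumb, so a tilt jam is also possible. There is time to release, straighten, regrip and repeat the test.

```bash
python3 -m jog '[0.5,0,0,0,0,0.5,0,0,0,0,0.5,0,0,0,0,0.4,0,0,0,0]';python3 -m jog '[0.4,0,0,-15,0,0.4,0,0,-30,0,0.4,0,0,-35,0,0.4,0,0,-30,0,0.4,0,0,0,0]'; python3 -m jog '[0.4,0,-45,0,0,0.4,0,-45,0,0,0.4,0,0,0,0,0.4,0,45,0,0,0.4,0,45,0,0]'; python3 -m jog '[0.4,0,0,0,0,0.4,0,-45,0,0,0.4,0,-45,0,0,0.4,0,0,0,0]'; python3 -m jog '[0.4,0,45,0,0,0.4,0,45,0,0,0.4,0,0,0,0]'
```

```text
time: 28.7
tool_pos: [587.7, -41.2, 115.9]
tcp_rot: [3.111, 0.002, 1.326]
contact_force: [-0.5, -0.6, 0.2]
grip_width: 45.6
time: 29.2
tool_pos: [584.4, -40.3, 227.3]
tcp_rot: [3.115, 0.002, 1.326]
contact_force: [-0.0, -0.4, -0.5]
grip_width: 55.1
time: 29.7
tool_pos: [577.2, -38.3, 222.2]
tcp_rot: [3.125, 0.003, 1.327]
contact_force: [0.2, 0.0, 1.3]
grip_width: 55.3
time: 30.1
tool_pos: [490.7, -17.7, 213.4]
tcp_rot: [3.132, 0.003, 1.325]
contact_force: [-0.4, -0.1, -0.1]
grip_width: 54.9
time: 30.4
tool_pos: [577.9, -39.3, 212.6]
tcp_rot: [3.135, 0.004, 1.326]
contact_force: [0.7, -0.8, 0.3]
grip_width: 55.0
```

```bash
python3 -m jog '[0.4,0,-45,0,0,0.4,0,-45,0,0,0.4,0,0,0,0,0.4,0,45,0,0,0.4,0,45,0,0]'; python3 -m jog '[0.4,0,10,0,0,0.4,0,0,0,0,0.4,0,0,0,0]';  python3 -c "
from h import *
p,d,c=snap('wrist','w14')
cv2.imwrite('pics/z14.png',cv2.resize(p[170:290,240:340],None,fx=5,fy=5,interpolation=cv2.INTER_CUBIC)[:,:,::-1])
plan(587.4,-41.8,125,75.8)"
```

```text
time: 30.9
tool_pos: [570.9, -37.4, 207.4]
tcp_rot: [-3.137, 0.004, 1.327]
contact_force: [0.8, 0.5, 0.3]
grip_width: 55.1
time: 31.2
tool_pos: [584.9, -41.4, 205.7]
tcp_rot: [-3.139, 0.004, 1.326]
contact_force: [-0.1, 0.3, 0.0]
grip_width: 55.4
t 31.25 at [584.6 -41.3 205.8] rpy [-179.83    0.24   75.96] F [ 0.3 -0.1 -0.7] w 55.1
[0, 0.1, 1.4, 40.4, 0.08]
[0, 0.1, 1.4, 40.4, 0.08]
```

View pics/z14.png

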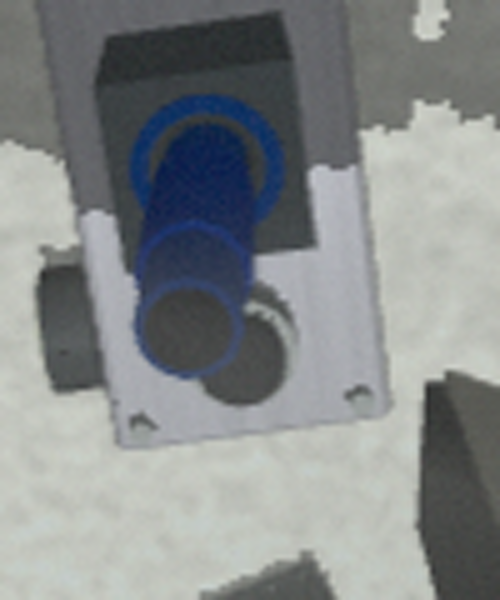

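```bash
python3 -c "
from h import *
p,d,c=load('w14')
print(onz(c,277.6,235,144.5),onz(c,240+207/5-.4,170+165/5-.4,68))"
python3 -m jog '[0.4,0,0.5,25,0,0.4,0,0.5,25,0,0.4,0,0,20,0,0.4,0,0,10,0,0.4,0,0,0,0]'; python3 -m jog '[0.4,0,0,0,0]';python3 -c "
from h import *
plan(586.5,-41.8,118,75.8)"
```

```text
[584.66919794 -40.78968495 144.5       ] [587.64276357 -41.4738141   68.        ]
time: 31.75
tool_pos: [582.8, -40.6, 125.9]
tcp_rot: [-3.141, 0.004, 1.327]
contact_force: [-0.0, -0.5, 0.4]
grip_width: 55.0
time: 31.85
tool_pos: [582.8, -40.5, 126.6]
tcp_rot: [3.141, 0.004, 1.327]
contact_force: [0.4, 0.2, 0.6]
grip_width: 55.2
t 31.85 at [582.8 -40.5 126.6] rpy [179.98   0.22  76.02] F [0.4 0.2 0.6] w 55.2
[0, -0.3, 3.9, 8.6, 0.22]
```

```bash
python3 -m jog '[0.5,0,2.2,4,0,0.5,0,2.2,4,0,0.5,0,0,0,0,0.6,0,0,0,0]'; python3 -c "
from h import *
plan(587.6,-41.8,118,75.8)"
```

```text
time: 32.25
tool_pos: [588.9, -41.9, 121.1]
tcp_rot: [3.136, 0.004, 1.327]
contact_force: [0.9, -0.6, 1.1]
grip_width: 41.7
t 32.25 at [588.9 -41.9 121.1] rpy [179.67   0.21  76.03] F [ 0.9 -0.6  1.1] w 41.7
[0, -0.2, -1.3, 3.1, 0.23]
```

```bash
python3 -m jog '[0.9,0,-1,1,0,1,0,0,0,0,1,0,0,0,0,1,0,0,0,0,1,0,0,0,0]'; python3 -m jog '[1,0,0,0,0,1,0,0,0,0]';python3 -m jog '[1,0,0,1.5,0]';python3 -m jog '[1,0,0,1.5,0]'
```

```text
time: 32.75
tool_pos: [587.7, -41.6, 120.5]
tcp_rot: [3.136, 0.004, 1.327]
contact_force: [-0.1, -0.3, -0.2]
grip_width: 18.4
time: 32.95
tool_pos: [587.7, -41.6, 120.5]
tcp_rot: [3.136, 0.004, 1.327]
contact_force: [-0.2, 0.1, 0.5]
grip_width: 18.0
time: 33.05
tool_pos: [588.0, -41.7, 120.3]
tcp_rot: [3.135, 0.004, 1.327]
contact_force: [-4.9, 1.2, 17.6]
grip_width: 18.1
time: 33.15
tool_pos: [588.0, -41.7, 120.3]
tcp_rot: [3.134, 0.004, 1.327]
contact_force: [-5.1, 0.2, 13.4]
grip_width: 18.3
```

```bash
python3 -m jog '[1,0,-0.6,2,0]';python3 -m jog '[1,0,-0.6,2.5,0]';python3 -m jog '[1,0,-0.4,2.8,0]';python3 -m jog '[1,0,-0.4,3,0]'
```

```text
time: 33.25
tool_pos: [587.9, -41.6, 120.2]
tcp_rot: [3.132, 0.004, 1.327]
contact_force: [-3.6, 0.9, 15.7]
grip_width: 18.1
time: 33.35
tool_pos: [587.8, -41.6, 120.2]
tcp_rot: [3.13, 0.004, 1.328]
contact_force: [-5.4, 1.7, 18.8]
grip_width: 18.5
time: 33.45
tool_pos: [587.8, -41.6, 120.2]
tcp_rot: [3.127, 0.004, 1.328]
contact_force: [-7.3, 0.7, 21.0]
grip_width: 18.3
time: 33.55
tool_pos: [587.7, -41.5, 120.1]
tcp_rot: [3.125, 0.004, 1.328]
contact_force: [-7.6, 1.4, 21.5]
grip_width: 18.5
```

```bash
python3 -m jog '[1,0,-0.4,3.4,0]';python3 -m jog '[1,0,-0.3,3.6,0]';python3 -m jog '[1,0,-0.3,0,0,1,0,0,0,0]'
```

```text
time: 33.65
tool_pos: [587.7, -41.5, 120.1]
tcp_rot: [3.123, 0.004, 1.328]
contact_force: [-8.2, 1.4, 25.1]
grip_width: 18.3
time: 33.75
tool_pos: [587.6, -41.5, 120.1]
tcp_rot: [3.12, 0.004, 1.328]
contact_force: [-9.6, 1.2, 26.7]
grip_width: 18.6
time: 33.95
tool_pos: [586.7, -41.4, 120.6]
tcp_rot: [3.121, 0.004, 1.329]
contact_force: [1.8, -0.8, -2.5]
grip_width: 18.0
```

The push holds at 120.1 from 15 to 27 N, so the tube is on the stop. I'll keep a light push and release.

```bash
python3 -m jog '[1,0,0,1.5,0,1,0,0,1.5,0]';python3 -m jog '[0.5,0,0,0.5,0,0.5,0,0,0,0,0.5,0,0,0,0,0.4,0,0,0,0]';python3 -m jog '[0.4,0,0,-15,0,0.4,0,0,-30,0,0.4,0,0,-35,0,0.4,0,0,-30,0,0.4,0,0,0,0]'; python3 -m jog '[0.4,0,-20,0,0,0.4,0,-20,0,0,0.4,0,0,0,0]';python3 -c "
from h import *
p,d,c=snap('wrist','w15')
p,d,c=snap('scene','s15')
cv2.imwrite('pics/z15.png',np.hstack([cv2.resize(q[y:y+120,x:x+100],None,fx=4,fy=4,interpolation=cv2.INTER_CUBIC)[:,:,::-1] for q,x,y in ((load('w15')[0],240,160),(p,190,170),(p,130,170))][:2]))
plan(587.6,-41.8,190,75)"
```

```text
time: 34.15
tool_pos: [587.3, -41.5, 120.3]
tcp_rot: [3.118, 0.004, 1.329]
contact_force: [-5.8, 0.8, 15.9]
grip_width: 18.0
time: 34.55
tool_pos: [588.1, -41.6, 119.5]
tcp_rot: [3.117, 0.004, 1.328]
contact_force: [0.5, -0.8, 0.6]
grip_width: 45.5
time: 35.05
tool_pos: [585.2, -40.5, 230.1]
tcp_rot: [3.123, 0.004, 1.328]
contact_force: [1.0, 0.5, -0.2]
grip_width: 55.1
time: 35.35
tool_pos: [545.4, -30.8, 227.9]
tcp_rot: [3.123, 0.004, 1.328]
contact_force: [-1.0, -0.6, 0.5]
grip_width: 55.3
t 35.45 at [547.3 -31.4 228.2] rpy [178.83   0.23  76.06] F [-0.4 -0.5 -0. ] w 54.9
[0, -0.2, 20.8, 19.1, 0.53]
[0, -0.0, 20.8, 19.1, 0.53]
```

View pics/s15.png

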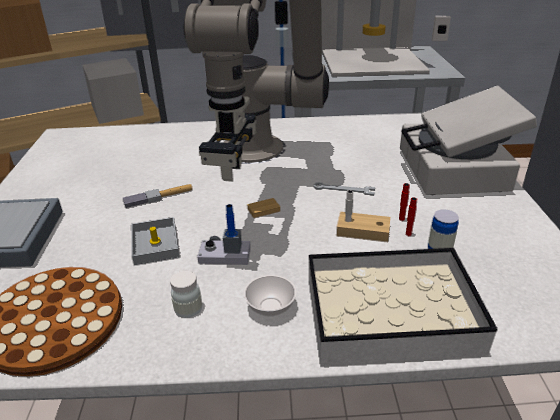

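View pics/w15.png

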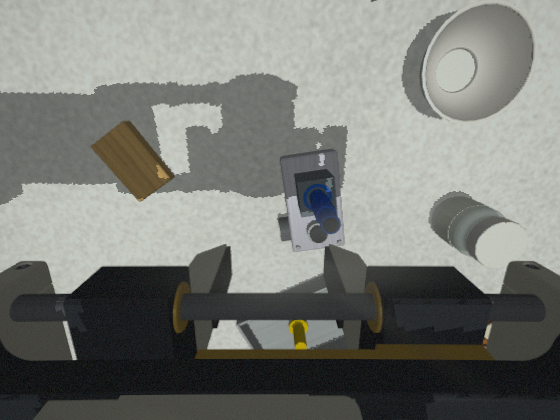

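The tube stands in the port at scene (231,220), the plug is in the tray at (154,236), and the gripper is clear. The other things look unmoved. One height check on the tube top, then I hand in.

```bash
python3 - <<'E'
from h import *
p,d,c=load('s15')
m=cv2.inRange(cv2.cvtColor(p,cv2.COLOR_RGB2HSV),(105,120,40),(130,255,255));m[:,:222]=0;m[:,240:]=0;m[:195]=0;m[245:]=0
vv,uu=np.where(m);print(vv.min(),vv.max());v=vv.min();u=uu[vv==v].mean()
o,r=ray(c,u,v+1.0);s=(586-o[0])/r[0];print('top of tube',o+s*r,'expect z ~',68-31.5+108)
from plant import close_job
print(close_job())
E
```

```text
206 237
top of tube [586.         -44.56412734 139.11082297] expect z ~ 144.5
the job is handed in; nothing more can be done
None
```

I put the yellow plug in the steel tray, then pushed the blue tube through the seal until it met solid resistance. I let go and handed the job in at about 35.5 s; `close_job()` gave no verdict.

**Plug:** it was lifted out and stands upright in the tray in the last scene and wrist pictures.

**Reaching the stop:** the tool had tilted by about 2° while pushing, so I let go and gripped again partway down. Progress ended at about 31–32 mm below the mouth. After letting go, straightening the tool and gripping again, pushes from 15 to 27 N held the tube at the same height to within 0.2 mm. Earlier, 19 N had still been moving it about 0.5 mm per push. The highest push I read was 33 N.

**Last checks:**
- **Release:** I let go under a light push. The gripper is well clear, and the force reads about zero.
- **Disagreement on depth:** a rough one-pixel check put the tube's top at 139 mm, where the felt depth predicts 144.5 mm. That check is coarse, and I did not resolve the difference before handing in. It would mean the tube is deeper, not shallower.
- **Lean:** before the last regrip the tube leaned about 2° in the bore. I gripped it upright after that, but did not measure its lean again after release.
- **Other objects:** the white tube and the rest look unmoved in the last scene picture.

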